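# Roll a trolley wheel into its sprung parking bay

## Robot

A 6-joint arm with a two-finger parallel gripper is mounted at the origin on the work surface. World frame = base frame: x ahead of the robot, y to its left, z up, the work surface at z = 0. Lengths are in m, angles in rad, forces in N, time in s.
With the tool pointing down it reaches from about 0.325 to 0.85 m from the base axis. Payload 15.5 kg.
Tool frame: the origin (TCP) lies at the very end of the fingers, on their centre line; the grasp point (between the pads) lies arm.pinch_z behind it (arm.pinch_z is the distance from the TCP to the grasp point, in m); z points along the fingers, y is the direction in which the jaws open and shut (so a half turn about z gives the same grasp; the last joint's range is limited). The gripper opens to 91 mm and grips with 3 to 60 N. Pads are 32 mm wide; open, the fingers measure 118 mm over their backs; the gripper's body (76 mm by 178 mm) begins 60 mm behind the grasp point.
Start: joints at [-1.272, 0.494, 1.345, -0, 1.302, -0.096], TCP at [0.24, -0.577, 0.214] pointing down, gripper open.
Joint ranges: [-2.91, 2.91], [-0.82, 2.16], [0.22, 2.67], [-1.22, 4.37], [0.12, 2.79], [-3.08, 3.08]. Speed limits (rad/s): [1.89, 1.89, 2.57, 3.01, 3.01, 3.01].

## Interface

Orientations are given as a rotation vector (axis times angle).
In Python, from cell import state, imaging, arm gives the robot as it stands.
- The arm moves only by the tool play_rows, never from a script. Its arguments are lists of equal length, an entry for each row: "xyz": the shift along the tool's x, y, z normalised to -1 to 1, where 1 is 0.075 m, a list of three; "roll": the turn about the tool's z normalised to -1 to 1, where 1 is 0.5 rad. In form: {"xyz": [[dx, dy, dz], ...], "roll": [roll, ...]}. A call has 1 to 10 rows; each row shifts and turns the commanded pose from where the row before left it, along the tool's axes as they then stand; what a row does not reach is not made up. A row lasts 1/8 s, in which the tool goes at most 62.5 mm and 10.7 degrees, less where a joint would pass 70% of its speed; a pose out of reach is approached as far as the arm can. A call with a number of a shift or a turn outside -1 to 1 is refused whole. A call with a gripper value outside its range is refused whole. "fingers" is the opening, from 0 (shut) to 1 (fully open), set as the call begins (left out, the last holds). The fingers move at their own pace and stop on an object; the grip force is fixed at half the most. Time passes only in rows, so rows that do not move let the fingers close. It gives the time, the measured TCP pose, the force and the opening at its end, in the units of the state.
- state(): the state, without advancing time (a new reading comes with each control period).
- imaging.grab_frame(name): name is "scene" or "top" or "wrist"; returns (picture, depth): 384x512x3 uint8, blue, green, red; 384x512 float32, m along the optical axis (not along the pixel's ray), 0 where there is no reading.
- imaging.camera_params(name): a dict with "camera_matrix" (3x3 intrinsics, pixels), "eye" and "attitude" of the camera in the world; the wrist camera has in their place "hand_eye" (4x4, takes a point from camera to tool coordinates, whose origin is the TCP and whose axes are the flange's). Camera axes: x right, y down, z forward; pixel columns grow to the right and rows downward; lengths in m; the calibration is good to about 2 mm. A picture is of the moment at which its call begins: read the wrist's pose just before it. camera_params takes no time and is no camera call.
- arm.close_job(): hands the job in, once; it reports no verdict.
Trained networks look in the newest picture that a camera, given by its name, has taken for a name from the list of things; names that differ only in an ending like _2 or _b are one class to them, and where a whole thing is asked for, a point or a joint stands for the part that bears it (a point fixed in the world has none). Each returns a list of dicts, best first, with "p" (0 to 1); they miss things now and then, are a little off and sometimes report something else, mostly with a low value. They report only what shows in the picture. A call takes as long as a camera call. They do not tell look-alikes from the thing itself.
- imaging.recognise(thing, camera): "at" ([x, y, z] in m, in world coordinates, good to about 4 mm: the middle of the surface that is visible of it).
- imaging.place_of(thing, camera): "at" ([x, y, z] in m, in world coordinates, good to about 4 mm: a listed point, or the origin of a listed thing).
The state is a dict: "clock": time; "q": joint angles; "qvel": joint speeds; "joint_efforts": joint torques, N m; "position": TCP position; "tcp_rot": TCP orientation; "ft_force": force on the tool from outside, world axes, zero at the start; "torque": the same for the moment, N m; "width": finger opening in m.
Only numpy, scipy, OpenCV 4.12 (cv2) and the standard library are available. Lean on these libraries where they do the work, as an engineer would, in place of code of your own. Each camera call takes 0.05 s, during which the arm holds its last target.

## Task

Roll the trolley wheel that stands on its rim along the bench into the parking bay under the little shelf: gently over the steel sill, and on until you feel the sprung buffer is pushed fully in, without forcing or ramming it. Then let the wheel settle back so that it stays parked, standing, between the sill and the buffer. Keep the wheel on its rim and roll it rather than carry or drag it, and leave the things beside its path where they are.

Things in the scene. Friction and masses are not known exactly. Their poses are not given: they have to be found in the camera images.
- wheel: trolley wheel, rubber tyre, aluminium hub: a solid disc 140 mm across, 36 mm wide, flat tread, flat flush sides, about 0.6 kg, standing loose on its rim; rolls very easily, falls over if tipped beyond about 14 degrees. Origin at its centre, 70 mm up. x axis: its axle (level). At the start it points up to 20 degrees off the lane. Can be pinched by its sides from above, or pushed on the tread.
- key_plate (a point): steel key plate on the wheel's hub, 37 mm from the axle along the wheel's own z axis: straight above the axle at the start, it goes round as the wheel rolls (the hub's four other marks are round holes)
- bay: the fixed parking bay: lane, sill, rails, buffer and shelf in one; origin on the bench below the home point, axes as home
- home (a point): the wheel centre's place when parked, 70 mm above the bench, fixed to the bay. The lane runs along this frame's y axis: the wheel comes from -y and rolls to +y; x is across (the parked wheel's axle), z up. The wheel starts 240 to 290 mm before it, up to 15 mm beside the lane's centre line. Rails 30 mm high, 46 mm apart inside, guide the wheel from 80 mm before home to beyond it.
- mouth (a point): middle of the lane's mouth, 140 mm before home, 30 mm above the bench (height of the rails): here the flared ends of the rails are about 100 mm apart; they narrow to 46 mm over 60 mm
- sill (a point): top of the fixed half-round steel sill across the lane, 8 mm high, 34.5 mm before home; the wheel must climb it, then drops back to the bench. 5 to 10 N on the tread behind is enough, but rubber grips: as the wheel turns, the tread behind it rises (here about 40 mm up for 35 mm forward), and fingers that do not rise with it jam the wheel
- shelf_edge (a point): middle of the lower front edge of the bay's shelf, 155 mm above the bench, 65 mm before home. The shelf runs 215 mm on from here, 110 mm to either side, and carries boxes up to 245 mm above the bench: a gripper pointing straight down cannot follow the wheel in; one leaning back 30 to 40 degrees, fingertips leading at axle height, can. Posts 95 mm to either side.
- buffer_face (a point): middle of the face (34 mm wide, 60 mm high) of the sprung black buffer plate at the end of the lane, 70 mm above the bench; it faces the coming wheel (-y of the home frame)
- buffer (a joint): how far the buffer is pushed in: 0 when free, 0.018 m at its rigid end. With it at 0 its face stands 64 mm beyond the home point, so the parked wheel holds it pushed in by about 6 mm. Soft spring, 0.5 N when free to 2 N at the end, where it turns rigid; it pushes the wheel back against the sill, which holds the wheel if it is let back slowly.
- junction: white plastic junction box, 100 x 140 x 45 mm, with a knob; origin under its centre; leave it alone
- tin: open aluminium tin, 70 mm wide, 60 mm high, beside the bay; origin under its centre; leave it alone
- spare: smaller wheel lying flat, 90 mm wide, 28 mm thick; origin under its centre; leave it alone
- driver: screwdriver lying on the bench, 180 mm long; leave it alone
Mind the look-alikes: they are no part of the job. Leave any green look-alike of the wheel alone.

How it is judged:
On the way, in this order (a step that is already met when the one before it is completed fails the run):
1. the wheel has rolled on its rim so far that its key plate points well below the level (over a third of a turn) (angle between wheel's own z axis and vertical above 2.1 rad).
2. the wheel has pushed the buffer fully in (value of joint buffer above 0.0155 m and horizontal distance between wheel and home below 0.025 m), for 0.1 s.
At the end, for the whole second after the job is handed in: The wheel stands upright (within 10 degrees) and at rest on the bench, its centre within 10 mm of the home point, beyond the sill, with the buffer resting on it (pushed in 1 to 13 mm) (horizontal distance between wheel and home below 0.01 m and height (world z) of wheel below 0.075 m and angle between wheel's own x axis and vertical between 1.4 and 1.74 rad and value of joint buffer between 0.001 and 0.013 m and linear speed of wheel below 0.02 m/s and angular speed of wheel below 0.3 rad/s); the robot touches nothing.
It fails at once if the wheel leans more than 25 degrees or falls flat (angle between wheel's own x axis and vertical below 1.13 rad or angle between wheel's own x axis and vertical above 2.01 rad).
It fails at once if the wheel is lifted (centre more than 30 mm above its rolling height) (height (world z) of wheel above 0.1 m).
It fails at once if the wheel is forced or rammed against the bay: sill, rails or buffer (over 40 N) (contact force between wheel and bay above 40 N).
It fails at once if a thing beside the path (junction box, tin, small wheel, screwdriver) is shifted by more than 30 mm (distance of any of junction, tin, spare, driver from where it was at the start of the episode above 0.03 m).
It also fails if it takes over 72 s, if anything falls off the work surface, if the arm or the gripper's body presses on something with over 40 N, if the wrist force passes 120 N, or if a joint passes its speed limit or range.

## Working session

There is one attempt and no reset: what is moved stays moved. The work goes in short steps, Python scripts to look and compute and a tool call to move; the robot and the scene stay as the last step left them, time stands still between calls to the robot, and variables do not carry over. Pictures are saved under pics/ and viewed, and the job is handed in when it is done.

Besides the shell and the picture viewer there is one more tool, called after "Emit:" as a command line: name --pt "numbers of a row" for each row, then --argument value for the rest. play_rows: Moves the arm, as the interface text tells. Scaled input: -1 to 1 covers 0.075 m each way for a shift and 0.5 rad each way for a turn. Its arguments: {"type":"object","properties":{"xyz":{"type":"array"},"roll":{"type":"array"},"fingers":{"type":"number"}},"required":["xyz","roll"]}

```bash
ls; mkdir -p pics; cat > h.py <<'E'
import numpy as np, cv2
from cell import state, imaging, arm
from scipy.spatial.transform import Rotation as R
def show(n,f):
    im,d=imaging.grab_frame(n); cv2.imwrite('pics/'+f,im); return im,d
E
python3 - <<'E'
from h import *
s=state(); print(s)
print(arm.pinch_z, dir(arm))
for c in ['scene','top']:
    show(c,c+'1.png')
    for t in ['wheel','key_plate','bay','home','mouth','sill','shelf_edge','buffer_face']:
        print(c,t,[(np.round(r['at'],3),round(r['p'],2)) for r in imaging.place_of(t,c)][:3])
print({c:imaging.camera_params(c) for c in ['scene','top','wrist']})
print(state()['clock'])
E
```

```text
pics
{'clock': 0.0, 'q': array([-1.27151458e+00,  4.94200025e-01,  1.34612546e+00,  1.56440287e-05,
        1.30248557e+00, -9.55298582e-02]), 'qvel': array([ 0.00033085,  0.00021495,  0.00170684, -0.00033475, -0.00010133,
        0.00234638]), 'joint_efforts': array([-5.56097933e-03, -8.78846240e+01, -3.81851792e+01,  7.02366116e-02,
        5.33783343e-02, -1.14313689e-04]), 'position': array([ 0.24027664, -0.57656406,  0.21332971]), 'tcp_rot': array([-3.07938996e+00, -6.15904143e-01,  1.71005869e-04]), 'ft_force': array([ 0.09490382, -0.28119201,  0.28572356]), 'torque': array([-0.02067175,  0.01763864, -0.03440635]), 'width': 0.09115427803594126}
0.0188 ['Unreachable', '__class__', '__delattr__', '__dict__', '__dir__', '__doc__', '__eq__', '__format__', '__ge__', '__getattribute__', '__getstate__', '__gt__', '__hash__', '__init__', '__init_subclass__', '__le__', '__lt__', '__module__', '__ne__', '__new__', '__reduce__', '__reduce_ex__', '__repr__', '__setattr__', '__sizeof__', '__str__', '__subclasshook__', '__weakref__', 'close_job', 'pinch_z']
scene wheel [(array([ 0.207, -0.29
[... 1381 characters left out ...]
 0.        ,   0.        ,   1.        ]]), 'eye': array([ 0.3797187 , -0.02680765,  1.44204081]), 'attitude': array([-2.16418349,  2.18809683, -0.09329803])}, 'wrist': {'camera_matrix': array([[293.69049034,   0.        , 257.96326885],
       [  0.        , 293.69049034, 189.34080853],
       [  0.        ,   0.        ,   1.        ]]), 'hand_eye': array([[ 6.69017388e-04, -9.71244502e-01, -2.38083323e-01,
         6.66717201e-02],
       [ 9.99996473e-01,  1.26171930e-03, -2.33709317e-03,
         7.42434396e-04],
       [ 2.57028321e-03, -2.38080920e-01,  9.71241921e-01,
        -1.71706408e-01],
       [ 0.00000000e+00,  0.00000000e+00,  0.00000000e+00,
         1.00000000e+00]])}}
0.9
```

View pics/scene1.png

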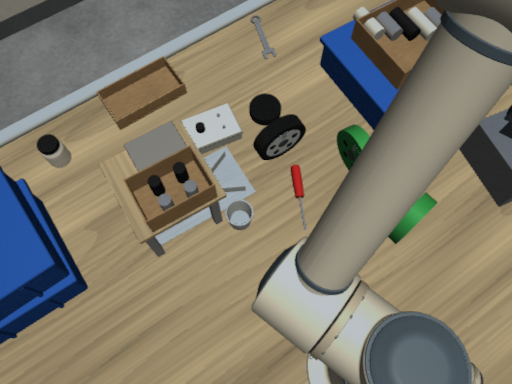

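View pics/top1.png

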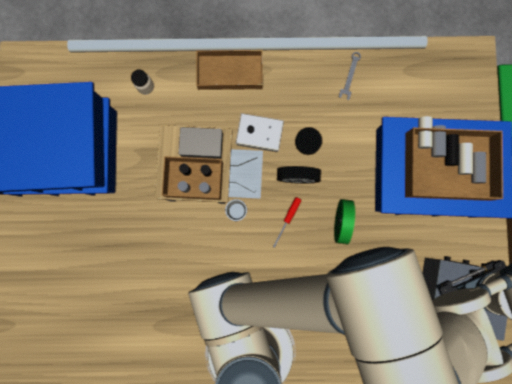

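```bash
cat >> h.py <<'E'
def cloud(n,d):
    p=imaging.camera_params(n);K=p['camera_matrix'];v,u=np.mgrid[0:384,0:512]
    P=np.stack([(u-K[0,2])/K[0,0]*d,(v-K[1,2])/K[1,1]*d,d],-1)
    W=P@R.from_rotvec(p['attitude']).as_matrix().T+p['eye']
    W[d<=0]=np.nan
    return W
E
python3 - <<'E'
from h import *
for c in ['top','scene']:
    im,d=imaging.grab_frame(c); np.savez(c+'.npz',im=im,d=d)
    W=cloud(c,d)
    # wheel
    m=(abs(W[...,0]-.566)<.05)&(abs(W[...,1]+.16)<.09)&(W[...,2]>.045)&(W[...,2]<.16)
    P=W[m]; print(c,'wheel',len(P),P.mean(0),P.min(0),P.max(0))
    for zc in (.05,.09,.12):
        Q=P[P[:,2]>zc]
        w,V=np.linalg.eigh(np.cov(Q[:,:2].T)); print(zc,len(Q),Q.mean(0),V[:,1],np.degrees(np.arctan2(V[0,1],V[1,1])),np.sqrt(w))
    # shelf
    m=(W[...,2]>.15)&(W[...,2]<.185)&(abs(W[...,0]-.6)<.16)&(abs(W[...,1]-.15)<.18)
    P=W[m].astype(np.float32);print('shelf',len(P),np.median(P[:,2]),cv2.minAreaRect(P[:,:2]), cv2.boxPoints(cv2.minAreaRect(P[:,:2])))
    im2=cv2.resize(im[(90 if c=='top' else 80):(230 if c=='top' else 260),150:350] if c=='top' else im[80:260,90:340],None,fx=3,fy=3,interpolation=cv2.INTER_CUBIC); cv2.imwrite(f'pics/{c}crop.png',im2)
    H=np.nan_to_num(W[...,2]); cv2.imwrite(f'pics/{c}H.png',np.clip(H*600,0,255).astype(np.uint8))
E
```

```text
top wheel 668 [ 0.55992537 -0.1563969   0.11797214] [ 0.54147469 -0.23025126  0.04501906] [ 0.5849224  -0.09125354  0.14517722]
0.05 658 [ 0.56016806 -0.15602029  0.11904188] [0.06672131 0.99777165] 3.825691438426952 [0.01199961 0.03801177]
0.09 574 [ 0.56161884 -0.1573497   0.12569099] [0.06508913 0.99787945] 3.7319705880052063 [0.01150056 0.03684051]
0.12 400 [ 0.56336411 -0.1585797   0.13355388] [0.05938691 0.99823504] 3.4046227492424235 [0.0109313  0.02823533]Traceback (most recent call last):
  File "<stdin>", line 13, in <module>
cv2.error: OpenCV(4.12.0) /io/opencv/modules/imgproc/src/convhull.cpp:143: error: (-215:Assertion failed) total >= 0 && (depth == CV_32F || depth == CV_32S) in function 'convexHull'
```

```bash
python3 -c "
import cv2
for c in ['topcrop','scenecrop','topH']: print(cv2.imread(f'pics/{c}.png').shape)"
```

```text
[ WARN:0@0.026] global loadsave.cpp:275 findDecoder imread_('pics/topcrop.png'): can't open/read file: check file path/integrity
Traceback (most recent call last):
AttributeError: 'NoneType' object has no attribute 'shape'
```

```bash
cat > an.py <<'E'
from h import *
import os
for c in ['top','scene']:
    if os.path.exists(c+'.npz'): z=np.load(c+'.npz'); im,d=z['im'],z['d']
    else:
        im,d=imaging.grab_frame(c); np.savez(c+'.npz',im=im,d=d)
    W=cloud(c,d)
    m=(abs(W[...,0]-.566)<.05)&(abs(W[...,1]+.16)<.09)&(W[...,2]>.045)&(W[...,2]<.16)
    P=W[m]; print(c,'wheel',len(P),P.mean(0),P.min(0),P.max(0))
    for zc in (.05,.09,.12,.13):
        Q=P[P[:,2]>zc]
        w,V=np.linalg.eigh(np.cov(Q[:,:2].T)); print(zc,len(Q),Q.mean(0),V[:,1],np.sqrt(w))
    m=(W[...,2]>.15)&(W[...,2]<.185)&(abs(W[...,0]-.6)<.16)&(abs(W[...,1]-.15)<.18)
    P=W[m];print('shelf',len(P),np.median(P[:,2]))
    r=cv2.minAreaRect(np.ascontiguousarray(P[:,:2],dtype=np.float32).reshape(-1,1,2)*1000);print(r, cv2.boxPoints(r))
    im2=im[90:230,150:350] if c=='top' else im[80:260,90:340]
    cv2.imwrite(f'pics/{c}crop.png',cv2.resize(im2,None,fx=3,fy=3,interpolation=cv2.INTER_CUBIC))
    H=np.nan_to_num(W[...,2]); cv2.imwrite(f'pics/{c}H.png',np.clip(H*600,0,255).astype(np.uint8))
E
python3 an.py
```

```text
top wheel 668 [ 0.55992537 -0.1563969   0.11797214] [ 0.54147469 -0.23025126  0.04501906] [ 0.5849224  -0.09125354  0.14517722]
0.05 658 [ 0.56016806 -0.15602029  0.11904188] [0.06672131 0.99777165] [0.01199961 0.03801177]
0.09 574 [ 0.56161884 -0.1573497   0.12569099] [0.06508913 0.99787945] [0.01150056 0.03684051]
0.12 400 [ 0.56336411 -0.1585797   0.13355388] [0.05938691 0.99823504] [0.0109313  0.02823533]
0.13 278 [ 0.56302986 -0.15980961  0.13731111] [0.1070565  0.99425294] [0.01054446 0.02032365]
shelf 3029 0.17260373035235044
((589.127197265625, 158.33480834960938), (215.85890197753906, 221.10565185546875), 86.48849487304688) [[472.17136   57.379234]
 [692.8619    43.836754]
 [706.083    259.29037 ]
 [485.39252  272.83286 ]]
scene wheel 1341 [ 0.55745743 -0.15061741  0.1067504 ] [ 0.54220169 -0.22965709  0.04537288] [ 0.5880973  -0.08953495  0.14448246]
0.05 1314 [ 0.55766838 -0.1503355   0.10796232] [0.11856591 0.99294618] [0.01162883 0.03745779]
0.09 956 [ 0.56031368 -0.15117141  0.12178464] [0.10974229 0.99396007] [0.01188509 0.03482879]
0.12 572 [ 0.56304639 -0.15634785  0.1326487 ] [0.08289449 0.99655833] [0.01150515 0.02682682]
0.13 389 [ 0.56430104 -0.1588877   0.13623287] [0.04729897 0.99888078] [0.01107648 0.02024055]
shelf 4312 0.171173028460671
((589.6362915039062, 158.28268432617188), (215.3519287109375, 220.65582275390625), 86.32426452636719) [[472.63226   57.901314]
 [692.83417   43.755135]
 [706.6403   258.66406 ]
 [486.43842  272.81024 ]]
```

```bash
python3 - <<'E'
from h import *
for c in ['top','scene']:
    z=np.load(c+'.npz'); W=cloud(c,z['d'])
    m=(abs(W[...,0]-.566)<.05)&(abs(W[...,1]+.16)<.075)&(W[...,2]>.02)&(W[...,2]<.118)
    P=W[m]
    best=None;rng=np.random.default_rng(0)
    for _ in range(500):
        a=P[rng.choice(len(P),3,0)];n=np.cross(a[1]-a[0],a[2]-a[0]);n/=np.linalg.norm(n)+1e-12
        if abs(n[2])>.25 or abs(n[0])<.8: continue
        i=abs((P-a[0])@n)<.002
        if best is None or i.sum()>best.sum(): best=i
    Q=P[best];cc=Q.mean(0);n=np.linalg.svd(Q-cc)[2][2]; n*=np.sign(n[0]); print(c,len(P),len(Q),cc,n,'yaw of heading deg (toward +x)',np.degrees(np.arctan2(-n[1],n[0])))
E
```

```text
top 270 163 [ 0.54557096 -0.15708934  0.07568768] [ 0.99819555 -0.05940317 -0.00876978] yaw of heading deg (toward +x) 3.4056870276868554
scene 882 684 [ 0.5475078  -0.15817696  0.0713869 ] [ 9.98241150e-01 -5.92759691e-02 -9.82674912e-04] yaw of heading deg (toward +x) 3.398256524368222
```

View pics/topcrop.png

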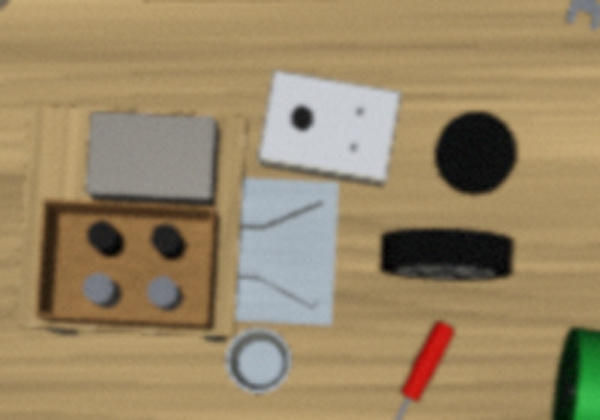

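View pics/scenecrop.png

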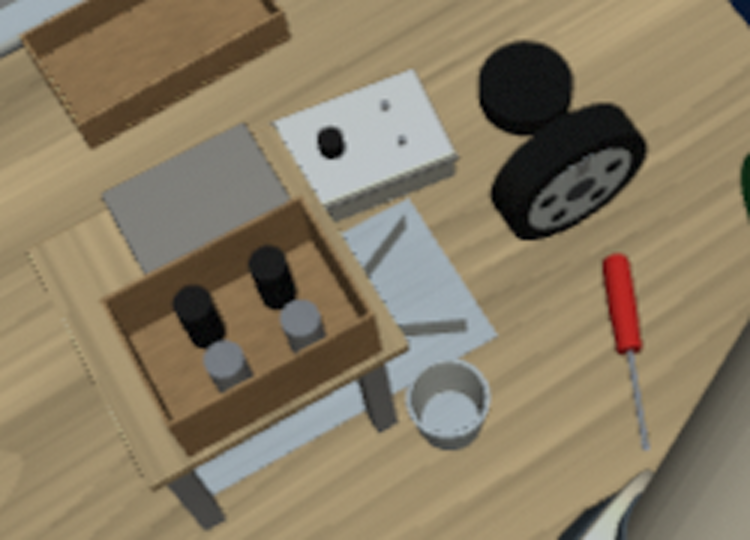

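View pics/topH.png

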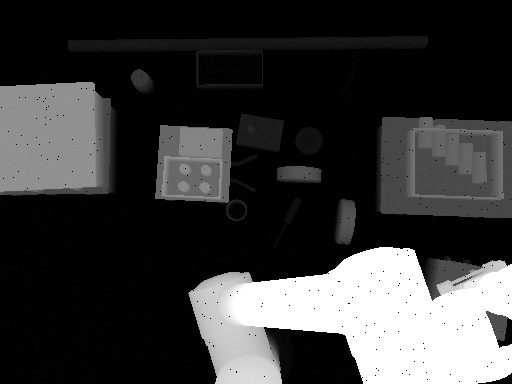

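```bash
cat >> h.py <<'E'
def plan(target,n,roll=0,s=None):
    """rows for straight line to world target; returns per-row units (no roll change of axes considered)"""
    s=s or state(); T=R.from_rotvec(s['tcp_rot'])
    d=T.inv().apply(np.array(target)-s['position'])/0.075
    print('total units',np.round(d,3),'per row',np.round(d/n,3)); return d/n
def st():
    s=state();M=R.from_rotvec(s['tcp_rot']).as_matrix()
    print('t',round(s['clock'],2),'p',np.round(s['position'],4),'F',np.round(s['ft_force'],1),'w',round(s['width'],4),'q',np.round(s['q'],3))
    print('toolx',np.round(M[:,0],3),'y',np.round(M[:,1],3),'z',np.round(M[:,2],3))
E
python3 -c "
from h import *
st(); plan([-.02,-.45,.26],6)"
```

```text
t 1.0 p [ 0.2404 -0.5769  0.2139] F [ 0.7 -1.4  0.5] w 0.0913 q [-1.272  0.494  1.345 -0.     1.302 -0.096]
toolx [ 0.923  0.385 -0.   ] y [ 0.385 -0.923  0.   ] z [-0. -0. -1.]
total units [-2.554 -2.898 -0.614] per row [-0.426 -0.483 -0.102]
```

Emit:
play_rows --pt "-0.43 -0.48 -0.1" --pt "-0.43 -0.48 -0.1" --pt "-0.43 -0.48 -0.1" --pt "-0.43 -0.48 -0.1" --pt "-0.43 -0.48 -0.1" --pt "-0.43 -0.48 -0.1" --roll '[0,0,0,0,0,0]' --fingers 0

```text
clock: 1.75
position: [-0.0225, -0.4512, 0.2593]
tcp_rot: [3.08, 0.616, -0.0]
ft_force: [-0.4, -1.2, -0.1]
width: 0.0344
```

```bash
python3 -c "
from h import *
st(); plan([-.02,-.30,.26],5)"
```

```text
t 1.75 p [-0.0225 -0.4512  0.2593] F [-0.4 -1.2 -0.1] w 0.0344 q [-1.753  0.198  1.683 -0.     1.26  -0.577]
toolx [ 0.923  0.385 -0.   ] y [ 0.385 -0.923  0.   ] z [-0.    -0.001 -1.   ]
total units [ 0.807 -1.848 -0.01 ] per row [ 0.161 -0.37  -0.002]
```

Emit:
play_rows --pt "0.3 -0.3 0" --pt "0.3 -0.3 0" --pt "0.3 -0.3 0" --pt "0.3 -0.3 0" --pt "0.3 -0.3 0" --pt "0.15 -0.37 0" --pt "0.15 -0.37 0" --roll '[0,0,0,0,0,0,0]'

```text
clock: 2.62
position: [0.0388, -0.244, 0.259]
tcp_rot: [3.08, 0.617, -0.0]
ft_force: [-0.1, -0.7, 0.1]
width: 0.0003
```

```bash
python3 -c "
from h import *
st()"
```

```text
t 2.62 p [ 0.0388 -0.244   0.259 ] F [-0.1 -0.7  0.1] w 0.0003 q [-1.657 -0.145  2.044 -0.     1.242 -0.481]
toolx [ 0.923  0.385 -0.   ] y [ 0.385 -0.923  0.   ] z [-0. -0. -1.]
```

```bash
python3 - <<'E'
import numpy as np
from scipy.optimize import least_squares
D=[(.2404,-.5769,.2139,.494,1.345),(-.0225,-.4512,.2593,.198,1.683),(.0388,-.244,.259,-.145,2.044)]
d=.0596
A=[];B=[]
for x,y,z,q2,q3 in D:
    r=np.sqrt(x*x+y*y-d*d); s=q2+q3
    # unknown a,b,r0,H,e
    A.append([np.sin(q2),np.sin(s),1,0,np.cos(s)]);B.append(r)
    A.append([np.cos(q2),np.cos(s),0,1,-np.sin(s)]);B.append(z)
A=np.array(A);B=np.array(B)
p,res,rk,sv=np.linalg.lstsq(A,B,rcond=None);print('a b r0 H e',p,res,sv)
p2,res,rk,sv=np.linalg.lstsq(A[:,:4],B,rcond=None);print(p2,res,sv, A[:,:4]@p2-B)
E
```

```text
a b r0 H e [ 0.59867397  0.38155561 -0.00529371 -0.12358431  0.09183588] [4.66544562e-08] [2.9751389  2.44929624 0.38533039 0.03078839 0.0083059 ]
[ 0.6073012   0.37287844 -0.02585018 -0.22200951] [1.33760091e-06] [2.50998134 2.36583581 0.31918167 0.03062111] [-4.86297133e-04 -2.79295740e-05  8.80855510e-04  3.04105417e-04
 -3.94558377e-04 -2.76175843e-04]
```

```bash
cat >> h.py <<'E'
def path(wps,rollu=None,s=None):
    """wps: list of (target,nrows); rollu: list of roll units per row (flat). prints rows"""
    s=s or state(); p=np.array(s['position'],float);T=R.from_rotvec(s['tcp_rot']); out=[];k=0;ro=[]
    for t,n in wps:
        t=np.array(t,float);st0=p.copy()
        for i in range(n):
            g=st0+(t-st0)*(i+1)/n
            u=np.round(T.inv().apply(g-p)/.075,2); ru=0 if rollu is None or k>=len(rollu) else rollu[k]
            out.append([float(x)+0.0 for x in u]);ro.append(ru)
            p=p+T.apply(u*.075); T=T*R.from_rotvec([0,0,ru*.5]);k+=1
    for i in range(0,len(out),10): print(out[i:i+10],ro[i:i+10])
    print('end',p)
E
python3 -c "
from h import *
path([([.3,-.2,.40],6),([.36,.15,.40],7),([.02,.6,.40],11)],[-.22]*10)"
```

```text
[[0.57, 0.13, -0.31], [0.56, 0.2, -0.32], [0.53, 0.25, -0.31], [0.5, 0.32, -0.31], [0.46, 0.36, -0.32], [0.42, 0.41, -0.31], [0.64, -0.23, 0.0], [0.65, -0.16, 0.0], [0.67, -0.08, 0.0], [0.68, -0.01, 0.0]] [-0.22, -0.22, -0.22, -0.22, -0.22, -0.22, -0.22, -0.22, -0.22, -0.22]
[[0.67, 0.06, 0.0], [0.68, 0.07, 0.0], [0.67, 0.06, 0.0], [0.51, -0.45, 0.0], [0.52, -0.45, 0.0], [0.51, -0.46, 0.0], [0.51, -0.45, 0.0], [0.51, -0.45, 0.0], [0.52, -0.45, 0.0], [0.51, -0.45, 0.0]] [0, 0, 0, 0, 0, 0, 0, 0, 0, 0]
[[0.51, -0.46, 0.0], [0.51, -0.45, 0.0], [0.52, -0.45, 0.0], [0.51, -0.45, 0.0]] [0, 0, 0, 0]
end [0.02014491 0.60006933 0.39965152]
```

Emit:
play_rows --pt "0.57 0.13 -0.31" --pt "0.56 0.2 -0.32" --pt "0.53 0.25 -0.31" --pt "0.5 0.32 -0.31" --pt "0.46 0.36 -0.32" --pt "0.42 0.41 -0.31" --pt "0.64 -0.23 0.0" --pt "0.65 -0.16 0.0" --pt "0.67 -0.08 0.0" --pt "0.68 -0.01 0.0" --roll '[-0.22,-0.22,-0.22,-0.22,-0.22,-0.22,-0.22,-0.22,-0.22,-0.22]'

```text
clock: 3.88
position: [0.3315, -0.005, 0.3965]
tcp_rot: [2.318, 2.12, 0.001]
ft_force: [0.6, -1.3, 0.0]
width: 0.0007
```

Emit:
play_rows --pt "0.67 0.06 0.0" --pt "0.68 0.07 0.0" --pt "0.67 0.06 0.0" --pt "0.51 -0.45 0.0" --pt "0.52 -0.45 0.0" --pt "0.51 -0.46 0.0" --pt "0.51 -0.45 0.0" --pt "0.51 -0.45 0.0" --pt "0.52 -0.45 0.0" --pt "0.51 -0.45 0.0" --roll '[0,0,0,0,0,0,0,0,0,0]'

```text
clock: 5.12
position: [0.1473, 0.4342, 0.3965]
tcp_rot: [-2.321, -2.117, -0.001]
ft_force: [0.7, 0.9, -0.2]
width: 0.0002
```

```bash
python3 -c "
from h import *
st();path([([0,.8,.40],8)])"
```

```text
t 5.12 p [0.1473 0.4342 0.3965] F [ 0.7  0.9 -0.2] w 0.0002 q [ 1.114  0.109  1.417 -0.     1.615  1.206]
toolx [0.092 0.996 0.001] y [ 0.996 -0.092  0.   ] z [ 0.  0. -1.]
[[0.58, -0.3, -0.01], [0.59, -0.3, 0.0], [0.58, -0.3, -0.01], [0.59, -0.3, 0.0], [0.58, -0.3, -0.01], [0.59, -0.3, 0.0], [0.58, -0.3, -0.01], [0.59, -0.3, 0.0]] [0, 0, 0, 0, 0, 0, 0, 0]
end [3.47356403e-04 8.00264250e-01 3.99637953e-01]
```

Emit:
play_rows --pt "0.58 -0.3 -0.01" --pt "0.59 -0.3 0.0" --pt "0.58 -0.3 -0.01" --pt "0.59 -0.3 0.0" --pt "0.58 -0.3 -0.01" --pt "0.59 -0.3 0.0" --pt "0.58 -0.3 -0.01" --pt "0.59 -0.3 0.0" --roll '[0,0,0,0,0,0,0,0]'

```text
clock: 6.12
position: [0.0011, 0.8002, 0.3995]
tcp_rot: [-2.322, -2.116, -0.001]
ft_force: [0.4, 1.5, 1.1]
width: -0.0
```

```bash
python3 -c "
from h import *
st()"
```

```text
t 6.12 p [0.0011 0.8002 0.3995] F [0.4 1.5 1.1] w -0.0 q [ 1.495  0.733  0.411 -0.     1.997  1.587]
toolx [0.092 0.996 0.   ] y [ 0.996 -0.092  0.   ] z [ 0.  0. -1.]
```

Emit:
play_rows --pt "0.6 0 0" --pt "0.6 0 0" --pt "0.6 0 0" --pt "0.6 0 0" --roll '[0,0,0,0]'

```text
clock: 6.62
position: [0.0172, 0.8894, 0.353]
tcp_rot: [-2.274, -2.073, -0.092]
ft_force: [0.0, 0.3, 0.8]
width: 0.0004
```

```bash
python3 -c "
from h import *
st()"
```

```text
t 6.62 p [0.0172 0.8894 0.353 ] F [0.  0.3 0.8] w 0.0004 q [1.482 0.882 0.221 0.007 1.952 1.577]
toolx [0.092 0.992 0.087] y [ 0.996 -0.092 -0.007] z [ 0.001  0.087 -0.996]
```

Emit:
play_rows --pt "0.8 0 0" --pt "0.8 0 0" --pt "0.8 0 0" --pt "0.8 0 0" --roll '[0,0,0,0]'

```text
clock: 7.12
position: [0.0346, 0.9684, 0.3122]
tcp_rot: [-2.183, -1.989, -0.252]
ft_force: [0.2, -0.2, 0.1]
width: 0.0006
```

```bash
python3 -c "
from h import *
st()"
```

```text
t 7.12 p [0.0346 0.9684 0.3122] F [ 0.2 -0.2  0.1] w 0.0006 q [1.466 0.939 0.221 0.02  1.736 1.565]
toolx [0.092 0.966 0.243] y [ 0.996 -0.09  -0.017] z [ 0.006  0.243 -0.97 ]
```

Emit:
play_rows --pt "0.8 0 0" --pt "0.8 0 0" --pt "0.8 0 0" --pt "0.8 0 0" --roll '[0,0,0,0]'

```text
clock: 7.62
position: [0.049, 1.0317, 0.3137]
tcp_rot: [-2.081, -1.896, -0.412]
ft_force: [-0.8, -0.0, 0.0]
width: 0.0002
```

```bash
python3 -c "
from h import *
st()"
```

```text
t 7.62 p [0.049  1.0317 0.3137] F [-0.8 -0.   0. ] w 0.0002 q [1.454 0.959 0.221 0.034 1.548 1.553]
toolx [0.09  0.911 0.402] y [ 0.996 -0.088 -0.024] z [ 0.013  0.402 -0.915]
```

Emit:
play_rows --pt "0.8 0 0" --pt "0.8 0 0" --pt "0.8 0 0" --pt "0.8 0 0" --pt "0.8 0 0" --roll '[0,0,0,0,0]'

```text
clock: 8.25
position: [0.0638, 1.0879, 0.3683]
tcp_rot: [-1.947, -1.772, -0.598]
ft_force: [-0.3, -0.2, 0.3]
width: 0.0005
```

```bash
python3 -c "
from h import *
st()"
```

```text
t 8.25 p [0.0638 1.0879 0.3683] F [-0.3 -0.2  0.3] w 0.0005 q [1.441 0.939 0.221 0.054 1.358 1.54 ]
toolx [0.086 0.807 0.585] y [ 0.996 -0.084 -0.031] z [ 0.024  0.585 -0.811]
```

```bash
python3 - <<'E'
from h import *
def bp(c,u,v,z):
    p=imaging.camera_params(c);K=p['camera_matrix'];Rm=R.from_rotvec(p['attitude']).as_matrix()
    d=Rm@np.array([(u-K[0,2])/K[0,0],(v-K[1,2])/K[1,1],1]);return p['eye']+d*(z-p['eye'][2])/d[2]
for a,b in [(322,203),(313,305),(263,227),(258,277),(240,227),(240,277)]:
    print('top',bp('top',150+a/3-.33,90+b/3-.33,.03))
for a,b in [(405,220),(465,325),(365,270),(405,332)]:
    print('scene',bp('scene',90+a/3-.33,80+b/3-.33,.03))
for c in ['top','scene']:
    z=np.load(c+'.npz'); W=cloud(c,z['d'])
    for nm,b in {'green2':(.417,-.30),'green1':(.207,-.292),'spare':(.675,-.155),'driver':(.42,-.11),'tin':(.47,.05)}.items():
        m=(abs(W[...,0]-b[0])<.09)&(abs(W[...,1]-b[1])<.075)&(W[...,2]>.008)&(W[...,2]<.16)
        if nm=='spare': m&=W[...,0]>.61
        P=W[m]
        if len(P): print(c,nm,len(P),np.percentile(P,2,0).round(3),np.percentile(P,98,0).round(3))
E
```

```text
top [ 0.62808599 -0.0295368   0.03      ]
top [ 0.51629512 -0.01853673  0.03      ]
top [0.60233969 0.03508622 0.03      ]
top [0.54752628 0.04091231 0.03      ]
top [0.60262074 0.06016705 0.03      ]
top [0.54774404 0.06047521 0.03      ]
scene [ 0.62689553 -0.02639918  0.03      ]
scene [ 0.51256021 -0.01355889  0.03      ]
scene [0.60574847 0.02936744 0.03      ]
scene [0.53653821 0.03260499 0.03      ]
top green2 823 [ 0.349 -0.322  0.01 ] [ 0.48  -0.275  0.143]
top green1 1 [ 0.284 -0.286  0.01 ] [ 0.284 -0.286  0.01 ]
top spare 827 [ 0.643 -0.227  0.014] [ 0.747 -0.082  0.049]
top driver 284 [ 0.342 -0.168  0.009] [ 0.494 -0.078  0.032]
top tin 369 [ 0.411 -0.017  0.008] [0.557 0.092 0.066]
scene green2 895 [ 0.402 -0.32   0.014] [ 0.482 -0.279  0.141]
scene green1 846 [ 0.182 -0.34   0.063] [ 0.226 -0.223  0.141]
scene spare 1071 [ 0.644 -0.228  0.013] [ 0.746 -0.081  0.048]
scene driver 390 [ 0.343 -0.167  0.011] [ 0.494 -0.083  0.028]
scene tin 806 [ 0.425 -0.014  0.009] [0.546 0.097 0.141]
```

```bash
python3 - <<'E'
from h import *
for c in ['top','scene']:
    z=np.load(c+'.npz'); W=cloud(c,z['d'])
    m=(abs(W[...,0]-.58)<.07)&(W[...,1]>-.05)&(W[...,1]<.05)&(W[...,2]>.018)&(W[...,2]<.042)
    P=W[m];P=P[np.argsort(P[:,1])]
    # lane coords rel to home
    h=np.array([.5886,.115]);u=np.array([.062,.998]);n=np.array([.998,-.062])
    L=np.c_[(P[:,:2]-h)@n,(P[:,:2]-h)@u,P[:,2]]*1000
    for lo in range(-160,-60,15):
        Q=L[(L[:,1]>=lo)&(L[:,1]<lo+15)]
        a=Q[(Q[:,0]<0)&(Q[:,2]>24)];b=Q[(Q[:,0]>0)&(Q[:,2]>24)]
        print(c,lo,len(a),len(b),a[:,0].mean().round(1) if len(a) else None,b[:,0].mean().round(1) if len(b) else None)
    # wheel x in lane coords
    g=cv2.cvtColor(z['im'],cv2.COLOR_BGR2GRAY)
    # lane plate bright: blueish-white patch on bench
    m=(abs(W[...,0]-.58)<.1)&(W[...,1]>-.06)&(W[...,1]<.03)&(W[...,2]<.012)&(z['im'][...,0].astype(int)-z['im'][...,2]>10)
    P=W[m]; r=cv2.minAreaRect(np.ascontiguousarray(P[:,:2]*1000,dtype=np.float32).reshape(-1,1,2)); print('plate',len(P),r)
    L=(P[:,:2]-h)@n*1000; print('plate cross',np.percentile(L,[1,50,99]).round(1), 'z',np.median(P[:,2]))
E
```

```text
top -160 0 0 None None
top -145 11 11 -58.0 52.1
top -130 15 17 -52.6 47.1
top -115 15 16 -45.0 39.3
top -100 14 18 -38.2 32.9
top -85 19 18 -31.8 26.0
top -70 3 6 -30.4 25.7
plate 810 ((579.440673828125, -6.987110137939453), (70.53968811035156, 152.530517578125), 89.23883056640625)
plate cross [-77.9  -1.7  73.7] z 0.0015003720787395425
scene -160 0 0 None None
scene -145 17 20 -57.3 53.4
scene -130 30 22 -50.7 48.7
scene -115 29 27 -43.8 41.3
scene -100 29 25 -37.0 33.6
scene -85 1 0 -28.6 None
scene -70 0 0 None None
plate 974 ((580.9154663085938, -7.277610778808594), (68.39850616455078, 157.4405059814453), 86.66644287109375)
plate cross [-77.1  -0.3  76.7] z 0.0005712599197259527
```

```bash
python3 -c "
from h import *
path([([.12,.72,.43],8),([.42,.2,.45],12),([.46,-.1,.45],6),([.55,-.32,.28],6)])"
```

```text
[[-0.43, 0.14, -0.44], [-0.42, 0.14, -0.44], [-0.43, 0.14, -0.44], [-0.43, 0.15, -0.44], [-0.42, 0.14, -0.44], [-0.43, 0.14, -0.44], [-0.42, 0.14, -0.44], [-0.43, 0.14, -0.44], [-0.42, 0.38, -0.35], [-0.43, 0.38, -0.35]] [0, 0, 0, 0, 0, 0, 0, 0, 0, 0]
[[-0.42, 0.38, -0.34], [-0.43, 0.38, -0.35], [-0.42, 0.38, -0.35], [-0.43, 0.38, -0.35], [-0.42, 0.38, -0.35], [-0.42, 0.38, -0.34], [-0.43, 0.38, -0.35], [-0.42, 0.38, -0.35], [-0.43, 0.38, -0.35], [-0.42, 0.38, -0.35]] [0, 0, 0, 0, 0, 0, 0, 0, 0, 0]
[[-0.53, 0.14, -0.39], [-0.53, 0.15, -0.38], [-0.53, 0.14, -0.39], [-0.53, 0.15, -0.39], [-0.53, 0.14, -0.39], [-0.53, 0.15, -0.38], [-0.6, 0.25, 0.02], [-0.6, 0.25, 0.03], [-0.6, 0.25, 0.02], [-0.59, 0.26, 0.03]] [0, 0, 0, 0, 0, 0, 0, 0, 0, 0]
[[-0.6, 0.25, 0.02], [-0.6, 0.25, 0.03]] [0, 0]
end [ 0.55010187 -0.31980969  0.27978535]
```

Emit:
play_rows --pt "-0.43 0.14 -0.44" --pt "-0.42 0.14 -0.44" --pt "-0.43 0.14 -0.44" --pt "-0.43 0.15 -0.44" --pt "-0.42 0.14 -0.44" --pt "-0.43 0.14 -0.44" --pt "-0.42 0.14 -0.44" --pt "-0.43 0.14 -0.44" --pt "-0.42 0.38 -0.35" --pt "-0.43 0.38 -0.35" --roll '[0,0,0,0,0,0,0,0,0,0]'

```text
clock: 9.5
position: [0.1695, 0.6371, 0.4346]
tcp_rot: [-1.947, -1.773, -0.6]
ft_force: [-0.1, -0.3, 0.4]
width: 0.0008
```

```bash
python3 -c "
from h import *
st();path([([.42,.2,.45],10)])"
```

```text
t 9.5 p [0.1695 0.6371 0.4346] F [-0.1 -0.3  0.4] w 0.0008 q [1.083 0.126 1.472 0.307 0.988 1.08 ]
toolx [0.085 0.806 0.585] y [ 0.996 -0.083 -0.03 ] z [ 0.025  0.585 -0.81 ]
[[-0.43, 0.38, -0.35], [-0.43, 0.38, -0.35], [-0.43, 0.38, -0.35], [-0.43, 0.38, -0.35], [-0.43, 0.38, -0.35], [-0.43, 0.38, -0.35], [-0.43, 0.38, -0.35], [-0.43, 0.38, -0.35], [-0.43, 0.39, -0.35], [-0.43, 0.38, -0.35]] [0, 0, 0, 0, 0, 0, 0, 0, 0, 0]
end [0.4202471  0.19955839 0.44998599]
```

Orientation is held while tilted. Going on around to behind the wheel.

Emit:
play_rows --pt "-0.43 0.38 -0.35" --pt "-0.43 0.38 -0.35" --pt "-0.43 0.38 -0.35" --pt "-0.43 0.38 -0.35" --pt "-0.43 0.38 -0.35" --pt "-0.43 0.38 -0.35" --pt "-0.43 0.38 -0.35" --pt "-0.43 0.38 -0.35" --pt "-0.43 0.38 -0.35" --pt "-0.43 0.38 -0.35" --roll '[0,0,0,0,0,0,0,0,0,0]'

```text
clock: 10.75
position: [0.4199, 0.1991, 0.4502]
tcp_rot: [-1.949, -1.774, -0.6]
ft_force: [0.7, 0.7, -0.1]
width: 0.0006
```

```bash
python3 -c "
from h import *
st();path([([.46,-.1,.45],7),([.557,-.33,.25],7)])"
```

```text
t 10.75 p [0.4199 0.1991 0.4502] F [ 0.7  0.7 -0.1] w 0.0006 q [-0.162  0.036  1.531  0.621  1.642 -0.044]
toolx [0.086 0.808 0.583] y [ 0.996 -0.085 -0.029] z [ 0.026  0.584 -0.812]
[[-0.45, 0.12, -0.33], [-0.46, 0.13, -0.33], [-0.45, 0.12, -0.33], [-0.46, 0.13, -0.33], [-0.45, 0.12, -0.33], [-0.45, 0.13, -0.33], [-0.46, 0.12, -0.33], [-0.56, 0.23, 0.06], [-0.56, 0.23, 0.06], [-0.56, 0.24, 0.05]] [0, 0, 0, 0, 0, 0, 0, 0, 0, 0]
[[-0.56, 0.23, 0.06], [-0.56, 0.23, 0.06], [-0.56, 0.23, 0.06], [-0.56, 0.24, 0.06]] [0, 0, 0, 0]
end [ 0.55732213 -0.3300588   0.24980505]
```

Emit:
play_rows --pt "-0.45 0.12 -0.33" --pt "-0.46 0.13 -0.33" --pt "-0.45 0.12 -0.33" --pt "-0.46 0.13 -0.33" --pt "-0.45 0.12 -0.33" --pt "-0.45 0.13 -0.33" --pt "-0.46 0.12 -0.33" --pt "-0.56 0.23 0.06" --pt "-0.56 0.23 0.06" --pt "-0.56 0.24 0.05" --roll '[0,0,0,0,0,0,0,0,0,0]'

```text
clock: 12.0
position: [0.5017, -0.1985, 0.3629]
tcp_rot: [-1.95, -1.775, -0.598]
ft_force: [0.3, 0.5, 0.9]
width: 0.0003
```

```bash
python3 -c "
from h import *
st()
for c in ['scene','top','wrist']: show(c,c+'2.png')
print([(np.round(r['at'],3),round(r['p'],2)) for r in imaging.place_of('wheel','wrist')][:3])
print([(np.round(r['at'],3),round(r['p'],2)) for r in imaging.place_of('mouth','wrist')][:3])
print([(np.round(r['at'],3),round(r['p'],2)) for r in imaging.place_of('sill','wrist')][:3])
"
```

```text
t 12.0 p [ 0.5017 -0.1985  0.3629] F [0.3 0.5 0.9] w 0.0003 q [-0.78   0.449  1.192  0.476  1.911 -0.62 ]
toolx [0.086 0.808 0.582] y [ 0.996 -0.084 -0.029] z [ 0.025  0.582 -0.812]
[]
[(array([ 0.581, -0.016,  0.033]), 0.66)]
[(array([0.586, 0.081, 0.009]), 0.79)]
```

View pics/wrist2.png

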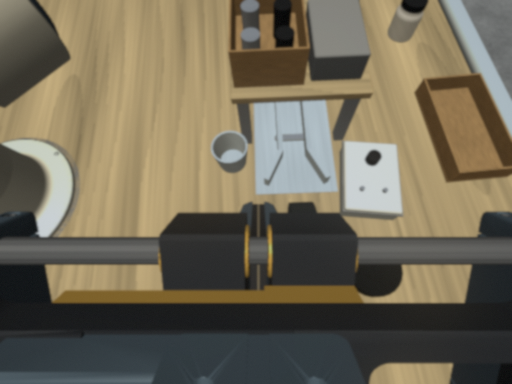

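View pics/scene2.png

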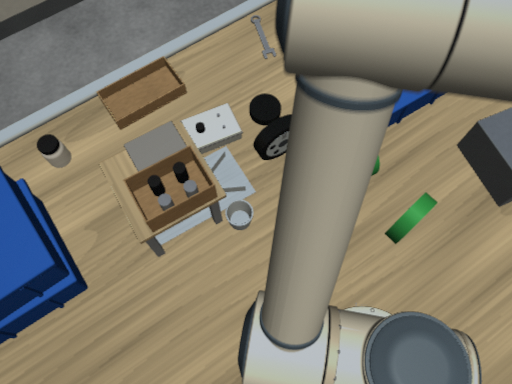

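```bash
python3 -c "
from h import *
path([([.561,-.30,.18],5),([.561,-.252,.088],5)])"
```

```text
[[-0.5, 0.2, 0.24], [-0.49, 0.19, 0.25], [-0.5, 0.2, 0.24], [-0.49, 0.2, 0.24], [-0.5, 0.19, 0.25], [-0.04, 0.0, 0.27], [-0.04, -0.01, 0.28], [-0.04, 0.0, 0.27], [-0.04, 0.0, 0.27], [-0.04, 0.0, 0.27]] [0, 0, 0, 0, 0, 0, 0, 0, 0, 0]
end [ 0.56124039 -0.25252924  0.08806618]
```

Emit:
play_rows --pt "-0.5 0.2 0.24" --pt "-0.49 0.19 0.25" --pt "-0.5 0.2 0.24" --pt "-0.49 0.2 0.24" --pt "-0.5 0.19 0.25" --pt "-0.04 0.0 0.27" --pt "-0.04 0.0 0.28" --pt "-0.04 0.0 0.27" --pt "-0.04 0.0 0.2" --pt "-0.04 0.0 0.2" --roll '[0,0,0,0,0,0,0,0,0,0]'

```text
clock: 13.55
position: [0.5617, -0.2586, 0.0956]
tcp_rot: [-1.949, -1.775, -0.597]
ft_force: [-0.4, 0.2, -0.5]
width: 0.0002
```

```bash
cat >> h.py <<'E'
HOME=np.array([.5865,.115]);U=np.array([.062,.998]);N=np.array([.998,-.062])
def wheel(c='scene',tag='w',b=None):
    im,d=show(c,tag+'_'+c+'.png')
    r=imaging.place_of('wheel',c)
    for x in r[:4]:
        a=np.array(x['at']); l=a[:2]-HOME; print(c,np.round(a,3),round(x['p'],2),'lane across %.1f along %.1f'%(l@N*1000,l@U*1000))
    return im,d
E
python3 -c "
from h import *
st()
wheel('scene','w3');wheel('top','w3');wheel('wrist','w3')
"
```

```text
t 13.55 p [ 0.5617 -0.2586  0.0956] F [-0.4  0.2 -0.5] w 0.0002 q [-0.781  0.816  1.241  0.446  1.539 -0.806]
toolx [0.085 0.808 0.583] y [ 0.996 -0.084 -0.03 ] z [ 0.025  0.583 -0.812]
scene [ 0.206 -0.292  0.07 ] 0.91 lane across -354.5 along -430.0
scene [ 0.42  -0.301  0.067] 0.82 lane across -140.0 along -425.5
scene [ 0.564 -0.162  0.073] 0.56 lane across -5.4 along -277.8
top [ 0.566 -0.157  0.07 ] 0.47 lane across -3.6 along -272.5
wrist [ 0.562 -0.164  0.066] 0.67 lane across -7.3 along -279.8
```

View pics/w3_wrist.png

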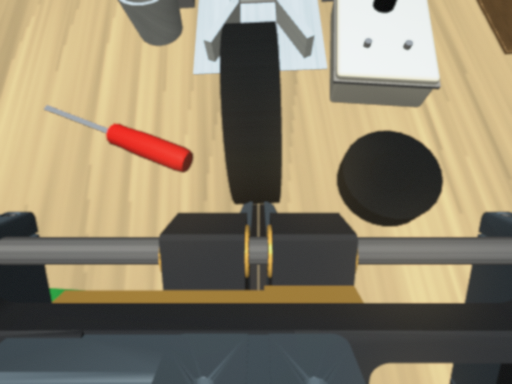

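View pics/w3_scene.png

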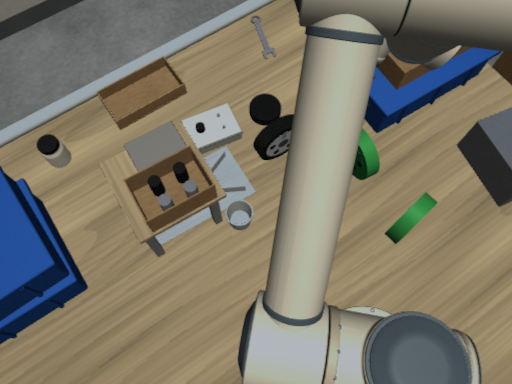

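View pics/w3_top.png

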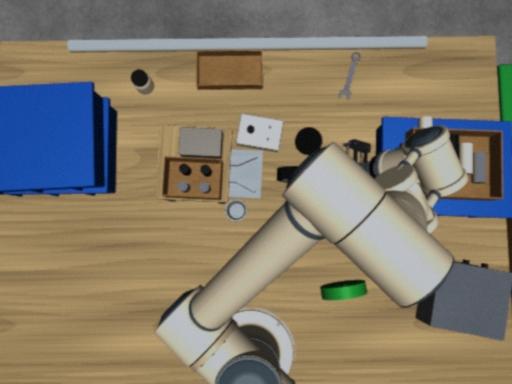

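```bash
cat >> h.py <<'E'
def cyc(cy,ph0,ph1,n,na=3,slope=.07,x0=None,ov=0.002,lift=None):
    s=state();off=R.from_rotvec(s['tcp_rot']).as_matrix()[:,0]*.016
    p=s['position']; x0=p[0] if x0 is None else x0
    def tcp(ph):
        q=np.radians(ph); y=cy+.07*(q-np.radians(ph0))-.07*np.cos(q)+ov; z=.07+.07*np.sin(q)
        return np.array([0,y,z])-[0,off[1],off[2]]
    a=tcp(ph0); w=[]
    a[0]=x0; w.append((a,na))
    for i in range(n):
        g=tcp(ph0+(ph1-ph0)*(i+1)/n); g[0]=x0+slope*(g[1]-a[1]); w.append((g,1))
    print('start',a.round(4),'end',g.round(4),'wheel end cy',cy+.07*np.radians(ph1-ph0)); path(w)
E
python3 -c "
from h import *
cyc(-.160,20,54,7,3)"
```

```text
start [ 0.5616 -0.2367  0.0846] end [ 0.5662 -0.1705  0.1173] wheel end cy -0.11846116380253495
[[0.05, -0.01, 0.1], [0.05, 0.0, 0.1], [0.06, -0.01, 0.1], [0.13, 0.0, 0.0], [0.13, -0.01, 0.01], [0.14, 0.0, 0.02], [0.14, -0.01, 0.02], [0.14, 0.0, 0.03], [0.14, 0.0, 0.04], [0.15, -0.01, 0.04]] [0, 0, 0, 0, 0, 0, 0, 0, 0, 0]
end [ 0.56598988 -0.17042744  0.11750107]
```

Emit:
play_rows --pt "0.05 -0.01 0.1" --pt "0.05 0.0 0.1" --pt "0.06 -0.01 0.1" --pt "0.1 0.0 0.0" --pt "0.12 -0.01 0.01" --pt "0.13 0.0 0.02" --pt "0.13 -0.01 0.02" --pt "0.13 0.0 0.03" --pt "0.1 0.0 0.03" --roll '[0,0,0,0,0,0,0,0,0]'

```text
clock: 14.98
position: [0.5656, -0.1883, 0.1106]
tcp_rot: [-1.95, -1.776, -0.599]
ft_force: [-2.4, -11.1, 26.9]
width: 0.0004
```

```bash
python3 -c "
from h import *
st()
wheel('wrist','w4');wheel('scene','w4');st()
"
```

```text
t 14.97 p [ 0.5656 -0.1883  0.1106] F [ -2.4 -11.1  26.9] w 0.0004 q [-0.704  0.75   1.351  0.482  1.468 -0.767]
toolx [0.085 0.808 0.583] y [ 0.996 -0.084 -0.028] z [ 0.026  0.583 -0.812]
wrist [ 0.566 -0.129  0.068] 0.78 lane across -5.5 along -244.6
scene [ 0.21  -0.293  0.069] 0.96 lane across -350.7 along -430.7
scene [ 0.423 -0.3    0.067] 0.75 lane across -137.6 along -424.7
scene [ 0.568 -0.127  0.072] 0.55 lane across -3.5 along -243.0
t 15.18 p [ 0.5655 -0.1884  0.1106] F [-2.7 -9.6 25. ] w 0.0005 q [-0.704  0.75   1.351  0.482  1.468 -0.767]
toolx [0.085 0.808 0.583] y [ 0.996 -0.084 -0.028] z [ 0.026  0.583 -0.812]
```

View pics/w4_wrist.png

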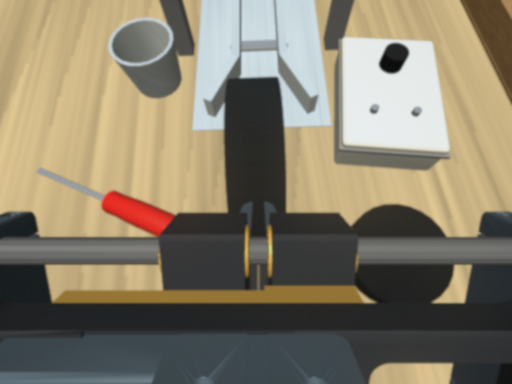

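Emit:
play_rows --pt "0 0 -0.02" --pt "0 0 -0.04" --pt "0 0 -0.1" --pt "-0.1 0 -0.1" --roll '[0,0,0,0]'

```text
clock: 15.68
position: [0.5636, -0.2056, 0.1205]
tcp_rot: [-1.948, -1.774, -0.597]
ft_force: [0.2, -0.1, 1.1]
width: 0.0003
```

```bash
python3 -c "
from h import *
st()
wheel('wrist','w5');wheel('scene','w5')
cyc(-.128,12,46,8,6,x0=.5665,ov=-.003)
"
```

```text
t 15.68 p [ 0.5636 -0.2056  0.1205] F [ 0.2 -0.1  1.1] w 0.0003 q [-0.724  0.75   1.318  0.471  1.509 -0.766]
toolx [0.086 0.808 0.583] y [ 0.996 -0.083 -0.031] z [ 0.024  0.584 -0.812]
wrist [ 0.566 -0.13   0.07 ] 0.61 lane across -5.5 along -245.6
scene [ 0.42  -0.3    0.067] 0.85 lane across -140.2 along -424.0
scene [ 0.567 -0.13   0.072] 0.79 lane across -4.2 along -245.6
scene [ 0.207 -0.292  0.066] 0.57 lane across -353.5 along -429.3
start [ 0.5665 -0.2124  0.0752] end [ 0.5708 -0.151   0.111 ] wheel end cy -0.08646116380253495
[[-0.07, 0.01, 0.07], [-0.07, 0.01, 0.07], [-0.07, 0.01, 0.08], [-0.07, 0.01, 0.07], [-0.07, 0.02, 0.07], [-0.07, 0.01, 0.07], [0.11, -0.01, 0.0], [0.12, 0.0, 0.0], [0.11, 0.0, 0.0], [0.12, -0.01, 0.01]] [0, 0, 0, 0, 0, 0, 0, 0, 0, 0]
[[0.12, 0.0, 0.01], [0.12, 0.0, 0.02], [0.12, -0.01, 0.03], [0.13, 0.0, 0.02]] [0, 0, 0, 0]
end [ 0.57084486 -0.15105579  0.11135037]
```

Emit:
play_rows --pt "-0.07 0.01 0.07" --pt "-0.07 0.01 0.07" --pt "-0.07 0.01 0.08" --pt "-0.07 0.01 0.07" --pt "-0.07 0.02 0.07" --pt "-0.07 0.01 0.07" --roll '[0,0,0,0,0,0]'

```text
clock: 16.62
position: [0.5669, -0.2126, 0.0748]
tcp_rot: [-1.948, -1.773, -0.597]
ft_force: [-0.4, 0.2, 0.1]
width: 0.0004
```

Emit:
play_rows --pt "0.1 0 0" --pt "0.12 0 0" --pt "0.12 0 0" --pt "0.12 0 0" --pt "0.12 0 0" --pt "0.12 0 0.01" --pt "0.12 0 0.01" --pt "0.12 0 0.01" --roll '[0,0,0,0,0,0,0,0]'

```text
clock: 17.62
position: [0.573, -0.1537, 0.115]
tcp_rot: [-1.948, -1.773, -0.597]
ft_force: [0.1, -0.1, 0.0]
width: 0.0004
```

```bash
python3 -c "
from h import *
st()
wheel('wrist','w6');wheel('scene','w6');wheel('wrist','w6b')
"
```

```text
t 17.62 p [ 0.573  -0.1537  0.115 ] F [ 0.1 -0.1  0. ] w 0.0004 q [-0.656  0.731  1.383  0.502  1.44  -0.735]
toolx [0.086 0.808 0.583] y [ 0.996 -0.084 -0.031] z [ 0.024  0.584 -0.812]
wrist [ 0.568 -0.088  0.065] 0.73 lane across -5.9 along -203.2
scene [ 0.208 -0.29   0.066] 0.95 lane across -352.4 along -427.9
scene [ 0.566 -0.085  0.073] 0.79 lane across -8.1 along -201.3
scene [ 0.42  -0.301  0.069] 0.67 lane across -140.0 along -425.8
wrist [ 0.569 -0.086  0.066] 0.66 lane across -4.6 along -201.3
```

View pics/w6b_wrist.png

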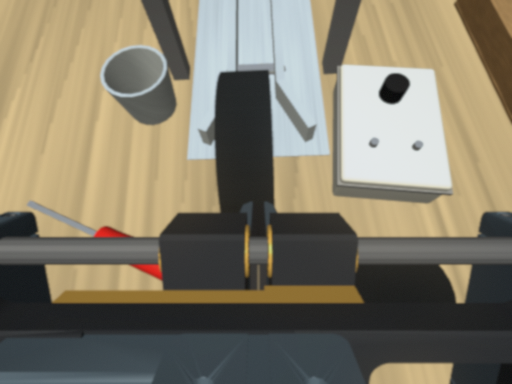

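```bash
cat >> h.py <<'E'
def wcloud():
    s=state();im,d=imaging.grab_frame('wrist');p=imaging.camera_params('wrist');K=p['camera_matrix'];v,u=np.mgrid[0:384,0:512]
    P=np.stack([(u-K[0,2])/K[0,0]*d,(v-K[1,2])/K[1,1]*d,d,np.ones_like(d)],-1)@p['hand_eye'].T
    W=P[...,:3]@R.from_rotvec(s['tcp_rot']).as_matrix().T+s['position'];W[d<=0]=np.nan
    return im,W
def lanec(W): 
    h=W[...,:2]-HOME; return np.stack([h@N,h@U,W[...,2]],-1)*1000
def yaw(al):
    """tread top band: centre line fit, and rails"""
    im,W=wcloud();L=lanec(W);dark=im.max(-1)<70
    m=dark&(abs(L[...,0])<45)&(abs(L[...,1]-al)<75)&(L[...,2]>85)&(L[...,2]<146)
    v=np.nonzero(m)[0]; m[210:]=False
    P=L[m]; c=[]
    for a in np.arange(P[:,1].min()+4,P[:,1].max()-4,8):
        Q=P[abs(P[:,1]-a)<4]
        if len(Q)>20: c.append([a,(np.percentile(Q[:,0],3)+np.percentile(Q[:,0],97))/2,np.ptp(np.percentile(Q[:,0],[3,97])),Q[:,2].max()])
    c=np.array(c); print('along,centre,width,z\n',c.round(1)); f=np.polyfit(c[:,0],c[:,1],1,w=1.0*(c[:,3]>110)+.01); print('yaw deg rel lane (+ = toward +x)',np.degrees(np.arctan(f[0])).round(2),'centre across at al',np.polyval(f,al).round(1))
    for lo in range(-150,-60,15):
        Q=L[(L[...,1]>=lo)&(L[...,1]<lo+15)&(L[...,2]>24)&(L[...,2]<40)&(abs(L[...,0])<75)]
        a=Q[Q[:,0]<0];b=Q[Q[:,0]>0]
        if len(a)>5 and len(b)>5: print('rail',lo,a[:,0].mean().round(1),b[:,0].mean().round(1),'mid',((a[:,0].mean()+b[:,0].mean())/2).round(1))
    return im
E
python3 -c "
from h import *
yaw(-202);st()"
```

```text
along,centre,width,z
 [[-261.2    1.1   13.2  139.2]
 [-253.2   -4.2   32.1  127.4]
 [-245.2   -4.1   32.2  125.8]
 [-237.2   -4.3   32.1  131.7]
 [-229.2   -4.2   32.1  136.1]
 [-221.2   -4.4   32.1  138.6]
 [-213.2   -4.6   32.7  140.9]
 [-205.2   -4.5   32.1  142.2]
 [-197.2   -4.4   32.2  142.8]
 [-189.2   -4.4   31.6  142.1]
 [-181.2   -4.2   31.9  141.4]
 [-173.2   -4.5   31.5  139.4]
 [-165.2   -4.3   31.7  136.2]
 [-157.2   -4.3   31.9  132.5]]
yaw deg rel lane (+ = toward +x) -1.2 centre across at al -4.1
rail -150 -55.0 57.4 mid 1.2
rail -135 -50.9 52.6 mid 0.8
rail -120 -47.7 45.5 mid -1.1
t 17.98 p [ 0.5729 -0.1544  0.1145] F [-0.3  0.6 -0.3] w 0.0006 q [-0.657  0.732  1.382  0.502  1.44  -0.736]
toolx [0.087 0.808 0.583] y [ 0.996 -0.084 -0.031] z [ 0.024  0.584 -0.812]
```

```bash
cat >> h.py <<'E'
def cycl(c,across,ph0,ph1,n,na=4,ov=0.,slope=0.,via=None):
    """c, across in mm lane coords"""
    s=state();off=R.from_rotvec(s['tcp_rot']).as_matrix()[:,0]*16
    def tcp(ph,ac):
        q=np.radians(ph); y=c+70*(q-np.radians(ph0))-70*np.cos(q)+ov-off[1]; z=70+70*np.sin(q)-off[2]
        xy=HOME+(N*ac+U*y)/1000; return np.array([xy[0],xy[1],z/1000])
    w=[]
    if via: xy=HOME+(N*across+U*via[0])/1000; w.append((np.array([xy[0],xy[1],via[1]/1000]),via[2]))
    w.append((tcp(ph0,across),na))
    for i in range(n):
        ph=ph0+(ph1-ph0)*(i+1)/n; w.append((tcp(ph,across+slope*70*np.radians(ph-ph0)),1))
    print('start',tcp(ph0,across),'wheel end',c+70*np.radians(ph1-ph0)); path(w)
def tl():
    s=state();l=(s['position'][:2]-HOME);print('tcp lane across %.1f along %.1f z %.1f'%(l@N*1000,l@U*1000,s['position'][2]*1000),'F',s['ft_force'].round(1))
E
python3 -c "
from h import *
tl()
cycl(-199,-10,0,45,9,6,ov=-3,via=(-290,110,3))"
```

```text
tcp lane across 3.1 along -269.7 z 114.5 F [-0.3  0.6 -0.3]
start [ 0.55885485 -0.168732    0.06066672] wheel end -144.02212856217864
[[-0.09, -0.06, -0.04], [-0.08, -0.05, -0.03], [-0.09, -0.06, -0.04], [-0.05, 0.0, 0.1], [-0.06, 0.01, 0.09], [-0.05, 0.0, 0.1], [-0.06, 0.0, 0.09], [-0.05, 0.01, 0.1], [-0.06, 0.0, 0.1], [0.12, 0.0, -0.02]] [0, 0, 0, 0, 0, 0, 0, 0, 0, 0]
[[0.12, -0.01, -0.01], [0.13, 0.0, -0.01], [0.13, -0.01, 0.0], [0.13, 0.0, 0.01], [0.14, -0.01, 0.01], [0.14, 0.0, 0.01], [0.15, -0.01, 0.03], [0.14, 0.0, 0.03]] [0, 0, 0, 0, 0, 0, 0, 0]
end [ 0.56358322 -0.09350223  0.10995684]
```

Emit:
play_rows --pt "-0.09 -0.06 -0.04" --pt "-0.08 -0.05 -0.03" --pt "-0.09 -0.06 -0.04" --pt "-0.05 0.0 0.1" --pt "-0.06 0.01 0.09" --pt "-0.05 0.0 0.1" --pt "-0.06 0.0 0.09" --pt "-0.05 0.01 0.1" --pt "-0.06 0.0 0.1" --roll '[0,0,0,0,0,0,0,0,0]'

```text
clock: 19.1
position: [0.5588, -0.1683, 0.06]
tcp_rot: [-1.948, -1.773, -0.597]
ft_force: [-0.1, 0.4, -0.1]
width: 0.0006
```

Emit:
play_rows --pt "0.1 0.0 -0.02" --pt "0.12 0.0 -0.01" --pt "0.12 0.0 -0.01" --pt "0.12 0.0 0.0" --pt "0.1 0.0 0" --roll '[0,0,0,0,0]'

```text
clock: 19.73
position: [0.5624, -0.1357, 0.0881]
tcp_rot: [-1.948, -1.774, -0.597]
ft_force: [0.5, -0.3, 0.8]
width: 0.0008
```

```bash
python3 -c "
from h import *
tl()
im=yaw(-175);cv2.imwrite('pics/w7.png',im);tl()"
```

```text
tcp lane across -8.5 along -251.7 z 88.1 F [ 0.5 -0.3  0.8]
along,centre,width,z
 [[-242.9   -8.3   17.6  112.3]
 [-234.9   -4.2   32.2  100.5]
 [-226.9   -4.1   32.3  113.7]
 [-218.9   -4.2   32.2  122.9]
 [-210.9   -4.2   32.2  130.1]
 [-202.9   -4.5   32.8  134.4]
 [-194.9   -4.3   32.9  137.9]
 [-186.9   -4.2   32.5  140.4]
 [-178.9   -4.5   32.6  141.7]
 [-170.9   -4.6   32.5  142.4]
 [-162.9   -4.5   32.4  142.5]
 [-154.9   -4.5   32.1  141.7]
 [-146.9   -4.6   32.1  139.8]
 [-138.9   -4.5   32.3  137.7]]
yaw deg rel lane (+ = toward +x) 0.79 centre across at al -4.5
rail -150 -55.1 57.4 mid 1.2
rail -135 -50.0 52.5 mid 1.3
rail -120 -43.8 45.3 mid 0.7
rail -105 -40.5 37.9 mid -1.3
tcp lane across -8.4 along -251.1 z 88.5 F [1.  0.6 1. ]
```

View pics/w7.png

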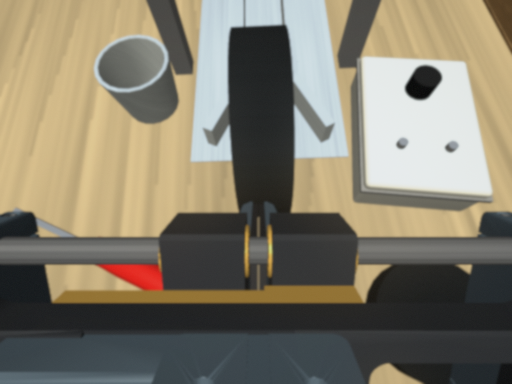

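```bash
cat >> h.py <<'E'
def lw(ac,al,z): xy=HOME+(N*ac+U*al)/1000; return np.array([xy[0],xy[1],z/1000])
E
python3 -c "
from h import *
path([(lw(-6.4,-272,95),4),(lw(-6.4,-200,70),8)],[.02,.02,.016])"
```

```text
[[-0.04, 0.01, -0.06], [-0.05, 0.01, -0.06], [-0.04, 0.0, -0.05], [-0.04, 0.01, -0.06], [0.07, 0.0, 0.1], [0.08, -0.01, 0.11], [0.07, 0.0, 0.1], [0.07, 0.0, 0.1], [0.07, 0.0, 0.11], [0.08, -0.01, 0.1]] [0.02, 0.02, 0.016, 0, 0, 0, 0, 0, 0, 0]
[[0.07, 0.0, 0.1], [0.07, 0.0, 0.11]] [0, 0]
end [ 0.56799227 -0.0841647   0.06987027]
```

Emit:
play_rows --pt "-0.04 0.01 -0.06" --pt "-0.05 0.01 -0.06" --pt "-0.04 0.0 -0.05" --pt "-0.04 0.01 -0.06" --pt "0 0 0" --roll '[0.02,0.02,0.016,0,0]' --fingers 0.6

```text
clock: 20.4
position: [0.563, -0.1574, 0.0941]
tcp_rot: [-1.971, -1.743, -0.588]
ft_force: [-0.3, 0.0, -0.6]
width: 0.0478
```

```bash
python3 -c "
from h import *
st();tl()
im=yaw(-166);cv2.imwrite('pics/w8.png',im);path([(lw(-6.4,-200,70),8)])"
```

```text
t 20.4 p [ 0.563  -0.1574  0.0941] F [-0.3  0.  -0.6] w 0.0478 q [-0.67   0.751  1.413  0.5    1.401 -0.741]
toolx [0.114 0.805 0.582] y [ 0.993 -0.107 -0.047] z [ 0.024  0.583 -0.812]
tcp lane across -6.6 along -273.3 z 94.1 F [-0.3  0.  -0.6]
along,centre,width,z
 [[-207.5   -4.2   32.1  107.5]
 [-199.5   -4.5   32.1  119.1]
 [-191.5   -4.7   32.7  126.1]
 [-183.5   -4.2   32.6  133.2]
 [-175.5   -4.2   32.6  136.3]
 [-167.5   -4.6   32.1  139.4]
 [-159.5   -4.5   32.4  141.2]
 [-151.5   -4.5   32.1  142.2]
 [-143.5   -4.5   32.   142.4]
 [-135.5   -4.6   31.8  142. ]]
yaw deg rel lane (+ = toward +x) -0.09 centre across at al -4.5
rail -150 -55.1 57.3 mid 1.1
rail -135 -50.2 52.4 mid 1.1
rail -120 -43.3 45.0 mid 0.8
rail -105 -40.6 37.7 mid -1.4
[[0.08, 0.0, 0.1], [0.07, -0.01, 0.11], [0.08, 0.0, 0.1], [0.07, 0.0, 0.1], [0.08, -0.01, 0.11], [0.07, 0.0, 0.1], [0.08, 0.0, 0.1], [0.07, 0.0, 0.11]] [0, 0, 0, 0, 0, 0, 0, 0]
end [ 0.56800512 -0.08432371  0.06974689]
```

View pics/w8.png

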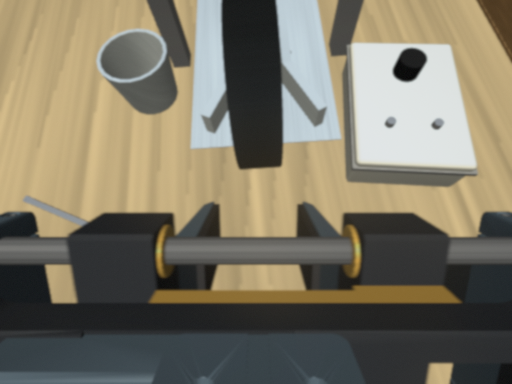

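Emit:
play_rows --pt "0.05 0.01 0.05" --pt "0.05 0.01 0.05" --pt "0.05 0.01 0.05" --pt "0.05 0 0.05" --pt "0.05 0 0.05" --pt "0.05 0 0.05" --roll '[-0.03,-0.03,-0.03,-0.02,0,0]' --fingers 0

```text
clock: 21.2
position: [0.5674, -0.1253, 0.0887]
tcp_rot: [-1.927, -1.802, -0.606]
ft_force: [-0.3, -0.1, 0.5]
width: 0.0008
```

```bash
python3 -c "
from h import *
st();tl()
im=yaw(-125);cv2.imwrite('pics/w9.png',im)"
```

```text
t 21.2 p [ 0.5674 -0.1253  0.0887] F [-0.3 -0.1  0.5] w 0.0008 q [-0.627  0.744  1.452  0.521  1.356 -0.781]
toolx [0.059 0.81  0.584] y [ 0.998 -0.062 -0.016] z [ 0.024  0.584 -0.812]
tcp lane across -4.1 along -241.0 z 88.7 F [-0.3 -0.1  0.5]
along,centre,width,z
 [[-196.    -4.3   31.9  116.5]
 [-188.    -4.6   32.4  125.1]
 [-180.    -4.3   32.5  130.9]
 [-172.    -4.4   32.7  135.8]
 [-164.    -4.4   32.6  138.9]
 [-156.    -4.5   31.9  140.7]
 [-148.    -4.6   32.3  141.8]
 [-140.    -4.6   32.8  142.4]
 [-132.    -4.7   32.2  142.2]
 [-124.    -4.5   32.2  141. ]
 [-116.    -4.8   32.1  139.5]
 [-108.    -5.    31.7  136.8]]
yaw deg rel lane (+ = toward +x) -0.31 centre across at al -4.7
rail -150 -54.9 57.3 mid 1.2
rail -135 -50.2 52.3 mid 1.1
rail -120 -43.6 45.1 mid 0.7
rail -105 -40.6 38.0 mid -1.3
```

View pics/w9.png

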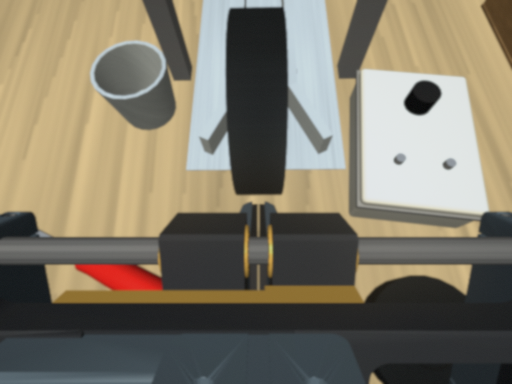

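```bash
python3 -c "
from h import *
cycl(-138,-4.5,0,45,9,4,ov=-2,via=(-230,70,3),slope=.03)"
```

```text
start [ 0.56818604 -0.10722607  0.06065267] wheel end -83.02212856217862
[[-0.01, 0.0, 0.09], [-0.01, 0.0, 0.1], [-0.01, 0.0, 0.09], [0.0, 0.0, 0.04], [0.0, 0.0, 0.04], [0.0, 0.0, 0.04], [0.0, 0.0, 0.04], [0.12, 0.0, -0.02], [0.12, 0.01, -0.01], [0.13, 0.0, -0.01]] [0, 0, 0, 0, 0, 0, 0, 0, 0, 0]
[[0.13, 0.0, 0.0], [0.13, 0.0, 0.01], [0.14, 0.0, 0.01], [0.14, 0.0, 0.02], [0.15, 0.0, 0.02], [0.14, 0.0, 0.03]] [0, 0, 0, 0, 0, 0]
end [ 0.57414117 -0.03224513  0.11011849]
```

Emit:
play_rows --pt "-0.01 0.0 0.09" --pt "-0.01 0.0 0.1" --pt "-0.01 0.0 0.09" --pt "0.0 0.0 0.08" --pt "0.0 0.0 0.08" --pt "0.1 0.0 -0.02" --pt "0.12 0.01 -0.01" --pt "0.12 0.0 -0.01" --pt "0.12 0 0" --pt "0.12 0 0" --roll '[0,0,0,0,0,0,0,0,0,0]'

```text
clock: 22.5
position: [0.5714, -0.0743, 0.089]
tcp_rot: [-1.927, -1.803, -0.606]
ft_force: [0.3, -0.1, 0.1]
width: 0.0003
```

```bash
python3 -c "
from h import *
tl()
im=yaw(-105);cv2.imwrite('pics/w10.png',im)"
```

```text
tcp lane across -3.3 along -189.9 z 89.0 F [ 0.3 -0.1  0.1]
along,centre,width,z
 [[-175.9   -5.7   32.4  110.2]
 [-167.9   -5.6   32.   120.2]
 [-159.9   -5.5   33.   126.8]
 [-151.9   -4.8   32.4  132.8]
 [-143.9   -4.6   32.8  137. ]
 [-135.9   -4.8   32.4  139.6]
 [-127.9   -4.4   32.7  141.2]
 [-119.9   -4.3   32.1  142.5]
 [-111.9   -4.3   32.3  142.4]
 [-103.9   -4.1   32.4  142. ]
 [ -95.9   -3.8   32.4  140.9]
 [ -87.9   -3.7   32.5  138.6]
 [ -79.9   -3.4   31.7  135.3]]
yaw deg rel lane (+ = toward +x) 1.31 centre across at al -4.0
rail -150 -54.7 57.2 mid 1.3
rail -135 -50.2 52.9 mid 1.4
rail -120 -44.3 45.5 mid 0.6
rail -105 -41.4 38.3 mid -1.5
```

Emit:
play_rows --pt "0.12 0 0.01" --pt "0.12 0 0.01" --pt "0.12 0 0.01" --pt "0.12 0 0.01" --pt "0.08 0 0.01" --roll '[0,0,0,0,0]'

```text
clock: 23.18
position: [0.574, -0.0381, 0.1104]
tcp_rot: [-1.927, -1.803, -0.606]
ft_force: [-0.2, -0.5, 1.2]
width: 0.0002
```

```bash
python3 -c "
from h import *
tl()
im=yaw(-80);cv2.imwrite('pics/w11.png',im)"
```

```text
tcp lane across -3.0 along -153.6 z 110.4 F [-0.2 -0.5  1.2]
along,centre,width,z
 [[-144.7   -5.2   33.8  134.1]
 [-136.7   -4.7   32.4  128.9]
 [-128.7   -4.2   32.6  133.8]
 [-120.7   -3.9   32.9  137.8]
 [-112.7   -4.1   32.4  140.3]
 [-104.7   -3.8   31.9  141.7]
 [ -96.7   -3.8   32.2  142.3]
 [ -88.7   -3.5   32.1  142.6]
 [ -80.7   -3.3   32.3  141.5]
 [ -72.7   -3.2   31.9  140.8]
 [ -64.7   -3.    32.1  137.9]
 [ -56.7   -2.9   31.4  134.5]
 [ -48.7   -2.8   32.   129.6]]
yaw deg rel lane (+ = toward +x) 1.27 centre across at al -3.3
rail -120 -43.0 45.5 mid 1.3
rail -105 -39.6 38.6 mid -0.5
rail -90 -37.4 31.4 mid -3.0
```

View pics/w11.png

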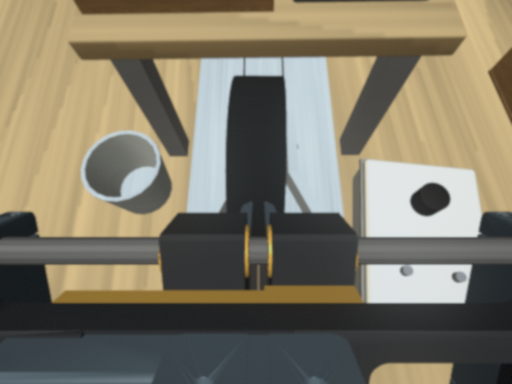

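```bash
cat >> h.py <<'E'
def sillstroke(c,across,ph0,b1,nroll,nsill,na=5,ov=0.,via=None,slope=0.0):
    s=state();off=R.from_rotvec(s['tcp_rot']).as_matrix()[:,0]*16
    cs=-34.5-np.sqrt(78**2-70**2)
    def tcp(cy,cz,ph):
        q=np.radians(ph); return lw(across+slope*(cy-c),cy-70*np.cos(q)+ov-off[1],cz+70*np.sin(q)-off[2])
    w=[]
    if via: w.append((lw(across,via[0],via[1]),via[2]))
    w.append((tcp(c,70,ph0),na)); ph=ph0
    for i in range(nroll):
        cy=c+(cs-c)*(i+1)/nroll; ph=ph0+np.degrees((cy-c)/70); w.append((tcp(cy,70,ph),1))
    b0=np.degrees(np.arcsin((cs+34.5)/78)); pr=ph
    for i in range(nsill):
        b=b0+(b1-b0)*(i+1)/nsill; ph=pr+(b-b0)*78/70; w.append((tcp(-34.5+78*np.sin(np.radians(b)),78*np.cos(np.radians(b)),ph),1))
    print('start',w[1 if via else 0][0],'phi at sill',pr,'end phi',ph,'end',w[-1][0]); path(w)
E
python3 -c "
from h import *
sillstroke(-92,-4,-20,3,5,10,na=5,ov=-3,via=(-182,75,4),slope=.03)"
```

```text
start [ 0.57173659 -0.05813703  0.03671447] phi at sill -1.1000057885561674 end phi 31.411455202729414 end [0.57777276 0.00923261 0.10503161]
[[-0.15, 0.0, 0.04], [-0.14, 0.0, 0.04], [-0.15, 0.0, 0.04], [-0.15, -0.01, 0.04], [-0.04, 0.0, 0.1], [-0.04, 0.0, 0.09], [-0.04, 0.01, 0.1], [-0.05, 0.0, 0.09], [-0.04, 0.0, 0.1], [0.07, 0.0, -0.02]] [0, 0, 0, 0, 0, 0, 0, 0, 0, 0]
[[0.07, 0.0, -0.02], [0.08, 0.0, -0.02], [0.08, 0.01, -0.02], [0.08, 0.0, -0.02], [0.09, 0.0, -0.03], [0.08, 0.0, -0.03], [0.09, 0.0, -0.02], [0.09, 0.0, -0.02], [0.08, 0.0, -0.02], [0.09, 0.0, 0.0]] [0, 0, 0, 0, 0, 0, 0, 0, 0, 0]
[[0.09, 0.0, -0.01], [0.09, 0.0, 0.0], [0.1, 0.0, 0.01], [0.09, 0.0, 0.01]] [0, 0, 0, 0]
end [0.57758266 0.00966826 0.10499963]
```

Emit:
play_rows --pt "-0.15 0.0 0.04" --pt "-0.14 0.0 0.04" --pt "-0.15 0.0 0.04" --pt "-0.15 0 0.04" --pt "-0.04 0.0 0.1" --pt "-0.04 0.0 0.09" --pt "-0.04 0.0 0.1" --pt "-0.05 0.0 0.09" --roll '[0,0,0,0,0,0,0,0]'

```text
clock: 24.22
position: [0.5715, -0.0608, 0.0434]
tcp_rot: [-1.927, -1.803, -0.606]
ft_force: [-1.2, -0.2, 0.2]
width: 0.0005
```

```bash
python3 -c "
from h import *
tl()
im=yaw(-75);cv2.imwrite('pics/w12.png',im);
wheel('scene','w12')"
```

```text
tcp lane across -4.1 along -176.4 z 43.4 F [-1.2 -0.2  0.2]
along,centre,width,z
 [[-146.    -4.7   32.6  120.2]
 [-138.    -4.7   32.4  127. ]
 [-130.    -4.4   32.6  132.7]
 [-122.    -4.2   32.3  136.8]
 [-114.    -4.    32.5  139.8]]
yaw deg rel lane (+ = toward +x) 1.22 centre across at al -3.2
rail -150 -54.5 57.1 mid 1.3
rail -135 -50.0 52.8 mid 1.4
rail -120 -43.4 45.5 mid 1.1
rail -105 -40.7 38.2 mid -1.3
scene [ 0.418 -0.304  0.07 ] 0.67 lane across -142.1 along -429.0
scene [ 0.208 -0.293  0.068] 0.61 lane across -352.5 along -430.3
scene [0.575 0.021 0.07 ] 0.59 lane across -5.7 along -94.3
```

View pics/w12.png

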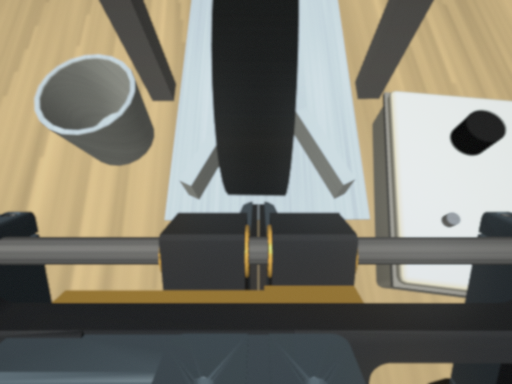

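View pics/w12_scene.png

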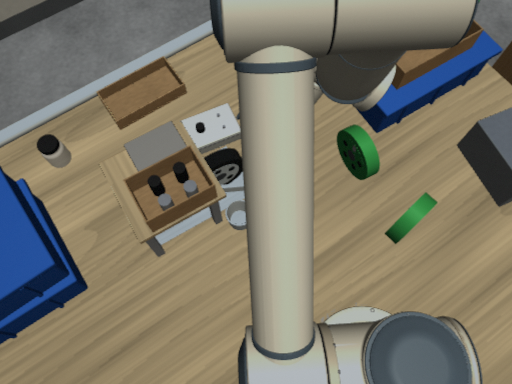

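Emit:
play_rows --pt "-0.03 0.0 0.1" --pt "0.07 0.0 -0.02" --pt "0.07 0.0 -0.02" --pt "0.08 0.0 -0.02" --pt "0.08 0.0 -0.02" --pt "0.08 0.0 -0.02" --pt "0.08 0.0 -0.03" --pt "0.08 0.0 -0.03" --roll '[0,0,0,0,0,0,0,0]'

```text
clock: 25.38
position: [0.5738, -0.0328, 0.0702]
tcp_rot: [-1.928, -1.803, -0.606]
ft_force: [0.3, -2.2, -0.6]
width: 0.0
```

```bash
python3 -c "
from h import *
tl()
im=yaw(-70);cv2.imwrite('pics/w13.png',im);tl()"
```

```text
tcp lane across -3.5 along -148.3 z 70.2 F [ 0.3 -2.2 -0.6]
along,centre,width,z
 [[-139.4   -6.2   12.9   93.3]
 [-131.4   -4.    32.5  106.2]
 [-123.4   -3.4   32.5  118.2]
 [-115.4   -3.3   32.3  127. ]
 [-107.4   -3.1   32.3  132.6]
 [ -99.4   -3.1   32.3  136.7]
 [ -91.4   -2.9   32.7  140.1]
 [ -83.4   -2.5   32.3  142. ]
 [ -75.4   -2.5   32.6  142.9]
 [ -67.4   -2.3   32.5  143.2]
 [ -59.4   -2.2   32.4  143.2]
 [ -51.4   -2.1   32.4  141.7]
 [ -43.4   -2.2   32.5  139.8]
 [ -35.4   -1.7   32.   137. ]
 [ -27.4   -1.7   31.   133. ]]
yaw deg rel lane (+ = toward +x) 1.03 centre across at al -2.5
rail -135 -48.1 51.1 mid 1.5
rail -120 -43.2 45.8 mid 1.3
rail -105 -37.4 38.5 mid 0.5
rail -90 -35.3 31.5 mid -1.9
tcp lane across -3.3 along -147.9 z 70.8 F [-0.4 -0.3 -0.2]
```

```bash
python3 -c "
from h import *
sillstroke(-68,-3,8,4,1,9,na=1,ov=2)"
```

```text
start [ 0.57431284 -0.03279421  0.07040358] phi at sill 7.255726949815606 end phi 40.8814736553869 end [0.57774362 0.02243033 0.11428621]
[[-0.01, 0.0, 0.0], [-0.01, 0.0, 0.0], [0.1, 0.0, -0.03], [0.1, 0.0, -0.02], [0.11, 0.0, -0.02], [0.11, 0.0, -0.01], [0.1, 0.0, -0.01], [0.11, 0.0, 0.0], [0.11, 0.0, 0.01], [0.11, 0.0, 0.02]] [0, 0, 0, 0, 0, 0, 0, 0, 0, 0]
[[0.1, 0.0, 0.02]] [0]
end [0.57801587 0.02229809 0.11391957]
```

Emit:
play_rows --pt "0.08 0.0 -0.02" --pt "0.09 0.0 -0.02" --pt "0.09 0.0 -0.02" --pt "0.09 0.0 -0.01" --roll '[0,0,0,0]'

```text
clock: 25.92
position: [0.5752, -0.0143, 0.0899]
tcp_rot: [-1.927, -1.802, -0.606]
ft_force: [-0.5, -2.6, 1.4]
width: 0.0005
```

```bash
python3 -c "
from h import *
st();tl()"
```

```text
t 25.93 p [ 0.5752 -0.0143  0.0899] F [-0.5 -2.6  1.4] w 0.0005 q [-0.469  0.701  1.564  0.599  1.231 -0.709]
toolx [0.059 0.81  0.584] y [ 0.998 -0.062 -0.015] z [ 0.024  0.584 -0.812]
tcp lane across -3.3 along -129.8 z 89.9 F [-0.5 -2.6  1.4]
```

Emit:
play_rows --pt "0.09 0.0 -0.01" --pt "0.09 0.0 0" --pt "0.09 0.0 0.01" --roll '[0,0,0]'

```text
clock: 26.3
position: [0.5765, 0.0021, 0.1017]
tcp_rot: [-1.927, -1.802, -0.606]
ft_force: [-0.8, -4.4, 7.3]
width: 0.0003
```

```bash
python3 -c "
from h import *
tl()
im=yaw(-45);cv2.imwrite('pics/w14.png',im);tl()"
```

```text
tcp lane across -3.0 along -113.3 z 101.7 F [-0.8 -4.4  7.3]
along,centre,width,z
 [[-104.1   -3.2   32.4  124.5]
 [ -96.1   -3.    32.6  125.6]
 [ -88.1   -3.    32.2  134.6]
 [ -80.1   -3.2   32.2  140.1]
 [ -72.1   -2.7   32.3  144.1]
 [ -64.1   -2.7   32.4  146. ]]
yaw deg rel lane (+ = toward +x) 0.65 centre across at al -2.5
rail -90 -32.4 29.8 mid -1.3
tcp lane across -3.0 along -112.7 z 102.1 F [-0.3 -3.2  7. ]
```

View pics/w14.png

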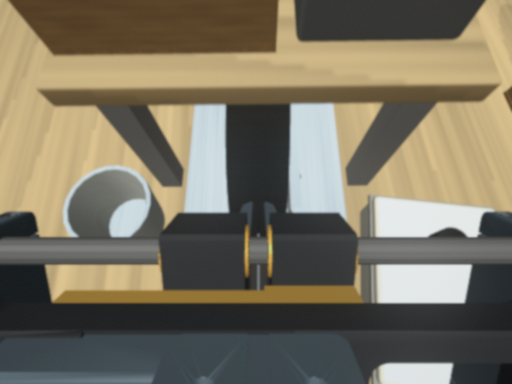

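Emit:
play_rows --pt "0.08 0.0 -0.01" --pt "0.08 0.0 0.0" --roll '[0,0]'

```text
clock: 26.6
position: [0.5768, 0.0116, 0.109]
tcp_rot: [-1.927, -1.802, -0.606]
ft_force: [0.3, 0.6, 0.5]
width: 0.0004
```

```bash
python3 -c "
from h import *
tl()
im=yaw(-40);cv2.imwrite('pics/w15.png',im);tl()"
```

```text
tcp lane across -3.2 along -103.8 z 109.0 F [0.3 0.6 0.5]
along,centre,width,z
 [[-94.9  -3.2  33.1 130.8]
 [-86.9  -3.2  32.4 129.6]
 [-78.9  -3.2  31.9 136.5]
 [-70.9  -3.1  32.6 141.4]
 [-62.9  -3.   32.3 145.4]]
yaw deg rel lane (+ = toward +x) 0.23 centre across at al -3.0
tcp lane across -3.2 along -103.3 z 109.4 F [0.9 0.4 0. ]
```

Emit:
play_rows --pt "0.02 0.0 0.0" --pt "0.03 0 0" --roll '[0,0]'

```text
clock: 26.9
position: [0.5772, 0.0142, 0.111]
tcp_rot: [-1.927, -1.802, -0.606]
ft_force: [-0.8, -0.4, -0.8]
width: 0.0006
```

```bash
python3 -c "
from h import *
tl()
im=yaw(-30);cv2.imwrite('pics/w16.png',im);tl()"
```

```text
tcp lane across -3.1 along -101.2 z 111.0 F [-0.8 -0.4 -0.8]
along,centre,width,z
 [[-92.2  -5.6  12.5 133.3]
 [-84.2  -3.6  32.9 122.7]
 [-76.2  -3.6  32.3 120.5]
 [-68.2  -3.1  32.6 129.4]
 [-60.2  -3.2  32.4 136.4]]
yaw deg rel lane (+ = toward +x) 3.82 centre across at al -0.8
rail -75 -30.3 28.9 mid -0.7
tcp lane across -3.0 along -101.1 z 111.2 F [0.3 0.7 0.4]
```

View pics/w16.png

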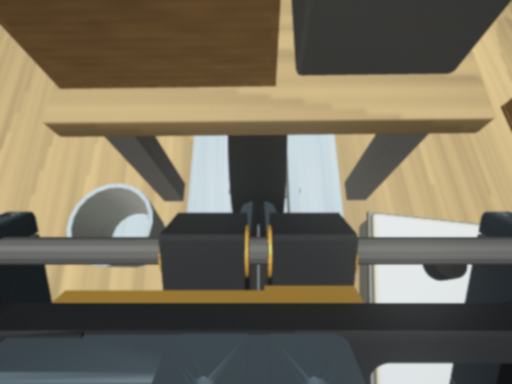

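```bash
python3 -c "
from h import *
path([(lw(-2,-116,85),4),(lw(-2,-100,63),4)])"
```

```text
[[-0.09, 0.0, 0.04], [-0.09, 0.01, 0.04], [-0.09, 0.0, 0.05], [-0.1, 0.01, 0.04], [0.0, 0.0, 0.09], [0.0, 0.0, 0.09], [0.0, 0.0, 0.09], [0.01, 0.0, 0.09]] [0, 0, 0, 0, 0, 0, 0, 0]
end [0.57803677 0.0155745  0.06312146]
```

Emit:
play_rows --pt "-0.09 0.0 0.04" --pt "-0.09 0.01 0.04" --pt "-0.09 0.0 0.05" --pt "-0.1 0.01 0.04" --pt "0.0 0.0 0.09" --pt "0.0 0.0 0.09" --pt "0.0 0.0 0.09" --pt "0.01 0.0 0.09" --roll '[0,0,0,0,0,0,0,0]'

```text
clock: 27.95
position: [0.5781, 0.0158, 0.0627]
tcp_rot: [-1.927, -1.803, -0.606]
ft_force: [-0.3, -0.1, -0.6]
width: 0.0005
```

```bash
cat >> h.py <<'E'
def rear(al=-50):
    """rear tread points below shelf: fit circle centre along (R=70) from wrist depth"""
    im,W=wcloud();L=lanec(W);dark=im.max(-1)<80
    m=dark&(abs(L[...,0]+3)<14)&(L[...,1]>-95)&(L[...,1]<30)&(L[...,2]>60)&(L[...,2]<150);m[205:]=False
    P=L[m]
    for a in np.arange(P[:,1].min()+2,P[:,1].max(),4):
        Q=P[abs(P[:,1]-a)<2]
        if len(Q)>10:
            z=np.median(Q[:,2])-2; d=70**2-(z-70)**2
            print('along %.1f z %.1f -> c(if on bench) %.1f n%d across %.1f'%(a,z,a+np.sqrt(max(d,0)),len(Q),Q[:,0].mean()))
    return im
E
python3 -c "
from h import *
st();tl()
im=rear();cv2.imwrite('pics/w17.png',im)
wheel('scene','w17');wheel('wrist','w17')
print(imaging.place_of('buffer_face','wrist'))"
```

```text
t 27.95 p [0.5781 0.0158 0.0627] F [-0.3 -0.1 -0.6] w 0.0005 q [-0.421  0.735  1.596  0.634  1.157 -0.719]
toolx [0.059 0.81  0.584] y [ 0.998 -0.062 -0.015] z [ 0.024  0.584 -0.812]
tcp lane across -2.3 along -99.5 z 62.7 F [-0.3 -0.1 -0.6]
along -67.1 z 79.0 -> c(if on bench) 2.3 n1179 across -2.9
along -63.1 z 95.7 -> c(if on bench) 2.0 n780 across -3.0
along -59.1 z 104.0 -> c(if on bench) 2.1 n676 across -3.0
along -55.1 z 110.3 -> c(if on bench) 2.1 n693 across -3.0
along -51.1 z 115.2 -> c(if on bench) 2.4 n631 across -3.0
along -47.1 z 119.5 -> c(if on bench) 2.4 n664 across -3.0
along -43.1 z 123.1 -> c(if on bench) 2.5 n585 across -3.0
along -39.1 z 126.0 -> c(if on bench) 2.9 n596 across -2.9
scene [ 0.42  -0.302  0.071] 0.66 lane across -140.4 along -426.2
scene [ 0.208 -0.295  0.069] 0.66 lane across -352.8 along -432.7
wrist [0.584 0.114 0.067] 0.57 lane across -2.9 along -1.4
[]
```

View pics/w17.png

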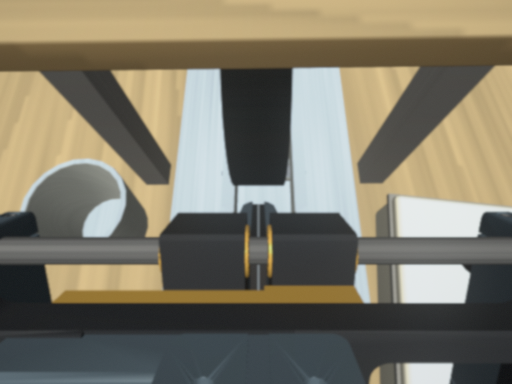

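View pics/w17_scene.png

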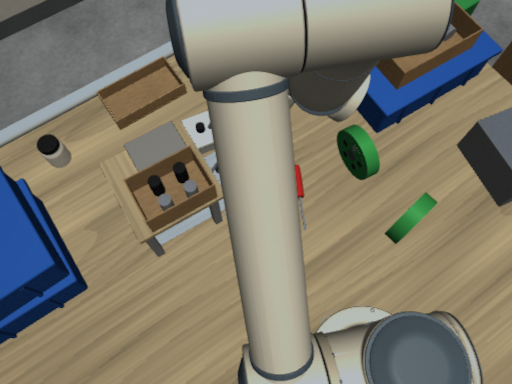

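Emit:
play_rows --pt "0.055 0.0 0.04" --pt "0.055 0.0 0.04" --pt "0.055 0.0 0.035" --pt "0.037 0 0" --pt "0.037 0 -0.005" --pt "0.037 0 -0.006" --roll '[0,0,0,0,0,0]'

```text
clock: 29.0
position: [0.5795, 0.0366, 0.0689]
tcp_rot: [-1.927, -1.803, -0.606]
ft_force: [-0.1, -1.2, -0.7]
width: 0.0001
```

```bash
python3 -c "
from h import *
tl()
im=rear();cv2.imwrite('pics/w18.png',im);tl()"
```

```text
tcp lane across -2.1 along -78.7 z 68.9 F [-0.1 -1.2 -0.7]
along -66.3 z 79.3 -> c(if on bench) 3.1 n283 across -2.8
along -62.3 z 90.3 -> c(if on bench) 4.7 n736 across -3.0
along -58.3 z 100.3 -> c(if on bench) 4.8 n685 across -2.9
along -54.3 z 107.1 -> c(if on bench) 5.1 n630 across -2.9
along -50.3 z 112.9 -> c(if on bench) 5.0 n645 across -3.1
along -46.3 z 117.4 -> c(if on bench) 5.2 n607 across -2.9
along -42.3 z 121.0 -> c(if on bench) 5.7 n529 across -3.3
tcp lane across -2.0 along -78.5 z 69.1 F [-0.8 -1.  -0.6]
```

Emit:
play_rows --pt "0.035 0 -0.006" --pt "0.035 0 -0.006" --pt "0.035 0 -0.006" --roll '[0,0,0]'

```text
clock: 29.42
position: [0.5799, 0.0423, 0.0746]
tcp_rot: [-1.927, -1.802, -0.606]
ft_force: [-0.1, -1.8, -0.9]
width: 0.0005
```

```bash
python3 -c "
from h import *
tl()
im=rear();tl()"
```

```text
tcp lane across -2.1 along -73.0 z 74.6 F [-0.1 -1.8 -0.9]
along -60.6 z 84.5 -> c(if on bench) 7.9 n248 across -3.0
along -56.6 z 93.3 -> c(if on bench) 9.4 n650 across -2.9
along -52.6 z 102.3 -> c(if on bench) 9.5 n631 across -3.1
along -48.6 z 108.9 -> c(if on bench) 9.6 n571 across -2.9
along -44.6 z 114.0 -> c(if on bench) 9.8 n604 across -3.0
along -40.6 z 117.1 -> c(if on bench) 11.2 n170 across -2.5
tcp lane across -2.0 along -72.8 z 74.8 F [ 0.1 -0.4  0.2]
```

Wheel follows (c 9.6, about 4.5 mm to go). Smaller steps now.

Emit:
play_rows --pt "0.025 0 -0.004" --pt "0.025 0 -0.004" --pt "0.02 0 -0.003" --roll '[0,0,0]'

```text
clock: 29.85
position: [0.5802, 0.046, 0.0783]
tcp_rot: [-1.927, -1.802, -0.606]
ft_force: [0.1, -2.6, 0.2]
width: 0.0001
```

```bash
python3 -c "
from h import *
tl()
im=rear();tl()"
```

```text
tcp lane across -2.0 along -69.2 z 78.3 F [ 0.1 -2.6  0.2]
along -57.2 z 87.6 -> c(if on bench) 10.5 n173 across -2.6
along -53.2 z 94.7 -> c(if on bench) 12.3 n614 across -3.0
along -49.2 z 103.0 -> c(if on bench) 12.5 n574 across -3.0
along -45.2 z 109.6 -> c(if on bench) 12.5 n554 across -3.0
along -41.2 z 113.1 -> c(if on bench) 13.9 n235 across -3.1
tcp lane across -2.0 along -69.1 z 78.4 F [-0.2 -1.3  0.1]
```

Emit:
play_rows --pt "0.015 0 -0.002" --pt "0.015 0 -0.002" --pt "0.01 0 -0.002" --roll '[0,0,0]'

```text
clock: 30.28
position: [0.5804, 0.0482, 0.0803]
tcp_rot: [-1.927, -1.802, -0.606]
ft_force: [-0.6, -1.8, -0.7]
width: 0.0003
```

```bash
python3 -c "
from h import *
tl()
im=rear();tl()"
```

```text
tcp lane across -2.0 along -67.1 z 80.3 F [-0.6 -1.8 -0.7]
along -54.8 z 89.8 -> c(if on bench) 12.3 n205 across -3.1
along -50.8 z 96.9 -> c(if on bench) 13.8 n584 across -3.0
along -46.8 z 104.5 -> c(if on bench) 14.1 n558 across -2.9
along -42.8 z 110.1 -> c(if on bench) 14.5 n396 across -2.8
tcp lane across -2.0 along -67.0 z 80.4 F [ 0.8 -2.2 -1.1]
```

Emit:
play_rows --pt "0.01 0 -0.002" --pt "0.01 0 -0.002" --roll '[0,0]'

```text
clock: 30.58
position: [0.5805, 0.0491, 0.0814]
tcp_rot: [-1.927, -1.802, -0.606]
ft_force: [-0.0, -4.6, -2.1]
width: 0.0007
```

```bash
python3 -c "
from h import *
tl()
im=rear();tl()"
```

```text
tcp lane across -1.9 along -66.1 z 81.4 F [-0.  -4.6 -2.1]
along -53.6 z 91.7 -> c(if on bench) 12.9 n257 across -2.8
along -49.6 z 98.7 -> c(if on bench) 14.2 n567 across -3.1
along -45.6 z 106.0 -> c(if on bench) 14.4 n552 across -3.0
tcp lane across -1.9 along -66.1 z 81.5 F [-0.5 -3.  -1.7]
```

Emit:
play_rows --pt "0.01 0 0" --pt "0.0 0 0" --roll '[0,0]'

```text
clock: 30.88
position: [0.5806, 0.0496, 0.0818]
tcp_rot: [-1.928, -1.803, -0.606]
ft_force: [0.1, -5.0, -2.9]
width: 0.0004
```

```bash
python3 -c "
from h import *
tl()
im=rear();tl()"
```

```text
tcp lane across -1.8 along -65.7 z 81.8 F [ 0.1 -5.  -2.9]
along -53.2 z 92.3 -> c(if on bench) 13.2 n268 across -2.8
along -49.2 z 99.5 -> c(if on bench) 14.3 n560 across -3.0
along -45.2 z 106.5 -> c(if on bench) 14.5 n555 across -3.0
tcp lane across -1.8 along -65.7 z 81.8 F [-0.2 -5.6 -1.1]
```

Emit:
play_rows --pt "-0.02 0 0.002" --pt "-0.025 0 0.004" --pt "-0.025 0 0.004" --pt "-0.025 0 0.004" --pt "-0.025 0 0.004" --pt "-0.025 0 0.004" --pt "-0.025 0 0.004" --pt "-0.025 0 0.004" --pt "-0.025 0 0.004" --pt "-0.025 0 0.004" --roll '[0,0,0,0,0,0,0,0,0,0]'

```text
clock: 32.17
position: [0.5797, 0.0363, 0.0689]
tcp_rot: [-1.928, -1.802, -0.606]
ft_force: [-0.8, -6.2, 6.4]
width: 0.0002
```

```bash
python3 -c "
from h import *
tl()
im=rear();tl()"
```

```text
tcp lane across -1.9 along -79.0 z 68.9 F [-0.8 -6.2  6.4]
along -66.7 z 81.6 -> c(if on bench) 2.4 n385 across -2.9
along -62.7 z 92.4 -> c(if on bench) 3.7 n708 across -2.9
along -58.7 z 102.0 -> c(if on bench) 3.6 n656 across -3.0
along -54.7 z 108.4 -> c(if on bench) 3.9 n645 across -3.1
along -50.7 z 113.8 -> c(if on bench) 3.9 n613 across -2.9
along -46.7 z 118.0 -> c(if on bench) 4.3 n624 across -3.0
along -42.7 z 121.8 -> c(if on bench) 4.4 n538 across -2.6
tcp lane across -1.9 along -79.1 z 68.7 F [-0.5 -5.9  6.3]
```

Emit:
play_rows --pt "-0.012 0 -0.009" --pt "-0.015 0 -0.011" --pt "-0.02 0 -0.015" --pt "-0.03 0 -0.02" --pt "-0.06 0 -0.04" --pt "-0.1 0 -0.07" --pt "-0.1 0 -0.07" --pt "0 0 0" --roll '[0,0,0,0,0,0,0,0]'

```text
clock: 33.22
position: [0.5778, 0.0049, 0.0683]
tcp_rot: [-1.928, -1.802, -0.606]
ft_force: [0.1, 0.9, 0.3]
width: 0.0003
```

```bash
python3 -c "
from h import *
tl()
im=rear();tl();cv2.imwrite('pics/w20.png',im);wheel('wrist','w20b')"
```

```text
tcp lane across -1.9 along -110.4 z 68.3 F [0.1 0.9 0.3]
along -67.3 z 78.4 -> c(if on bench) 2.2 n1116 across -3.0
along -63.3 z 95.4 -> c(if on bench) 1.9 n721 across -2.9
along -59.3 z 103.7 -> c(if on bench) 2.0 n611 across -3.0
along -55.3 z 110.0 -> c(if on bench) 2.1 n635 across -2.8
along -51.3 z 115.0 -> c(if on bench) 2.3 n564 across -3.3
along -47.3 z 119.3 -> c(if on bench) 2.4 n601 across -2.8
along -43.3 z 123.1 -> c(if on bench) 2.3 n521 across -3.0
along -39.3 z 125.9 -> c(if on bench) 2.8 n535 across -3.3
along -35.3 z 127.8 -> c(if on bench) 4.1 n261 across -2.6
tcp lane across -2.0 along -110.0 z 68.4 F [ 0.5  0.8 -0.3]
wrist [0.583 0.115 0.065] 0.83 lane across -3.4 along -0.2
```

View pics/w20.png

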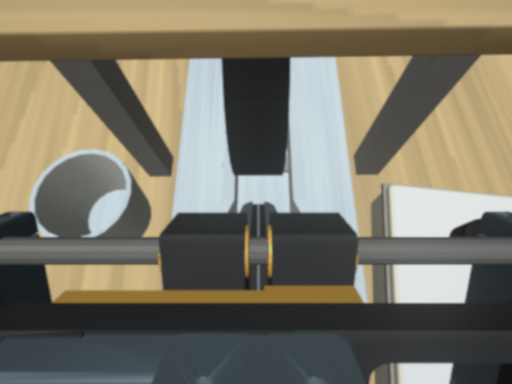

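Emit:
play_rows --pt "-0.1 0 -0.2" --pt "-0.1 0 -0.3" --pt "-0.1 0 -0.3" --pt "0 0 -0.2" --pt "0 0 0" --pt "0 0 0" --roll '[0,0,0,0,0,0]'

```text
clock: 34.12
position: [0.5742, -0.0556, 0.1159]
tcp_rot: [-1.927, -1.802, -0.605]
ft_force: [-0.4, 0.6, 0.7]
width: 0.0006
```

```bash
python3 -c "
from h import *
tl()
im=rear();cv2.imwrite('pics/w21.png',im);im,d=wheel('scene','w21');wheel('wrist','w21')
for t in ['tin','junction','spare','driver']: print(t,[(np.round(r['at'],3),round(r['p'],2)) for r in imaging.place_of(t,'scene')][:2])"
```

```text
tcp lane across -1.7 along -171.0 z 115.9 F [-0.4  0.6  0.7]
along -67.1 z 78.1 -> c(if on bench) 2.5 n759 across -3.0
along -63.1 z 95.9 -> c(if on bench) 2.0 n400 across -2.9
along -59.1 z 104.1 -> c(if on bench) 2.1 n338 across -2.9
along -55.1 z 110.2 -> c(if on bench) 2.2 n336 across -3.0
along -51.1 z 115.4 -> c(if on bench) 2.2 n299 across -3.2
along -47.1 z 119.8 -> c(if on bench) 2.1 n302 across -3.0
along -43.1 z 123.2 -> c(if on bench) 2.4 n248 across -3.0
along -39.1 z 126.1 -> c(if on bench) 2.7 n270 across -3.3
along -35.1 z 128.6 -> c(if on bench) 3.2 n183 across -3.3
scene [ 0.419 -0.304  0.068] 0.95 lane across -141.5 along -428.1
scene [ 0.208 -0.295  0.068] 0.62 lane across -352.7 along -432.4
tin [(array([0.458, 0.036, 0.005]), 0.61)]
junction [(array([ 0.714, -0.037,  0.005]), 0.82)]
spare [(array([0.592, 0.116, 0.002]), 0.44)]
driver []
```

View pics/w21.png

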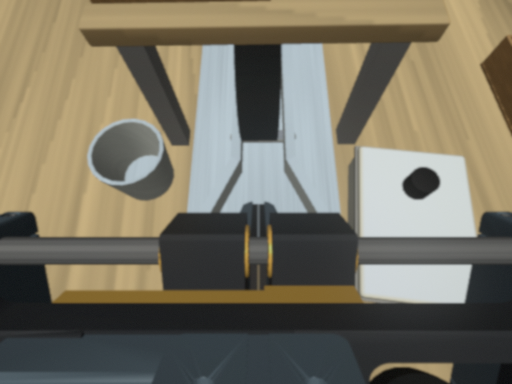

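The picture shows the wheel standing upright behind the sill under the shelf (around px 258,95). The tin is at (130,155) and the junction box at (410,220), both untouched, and the gripper is well clear. Handing in.

```bash
python3 -c "
from h import *
print(arm.close_job()); print(state()['clock'])"
```

```text
the job is handed in; nothing more can be done
None
the job is handed in; nothing more can be done
```

The wheel is parked upright in the bay, between the sill and the buffer, and I handed the job in at about 34 s; no verdict is reported.

**What I did**
- The moves cannot tilt the tool directly, so I leaned the gripper back about 36° by driving it beyond its reach on the left side. I then came round behind the wheel.
- I rolled the wheel along the lane in several strokes with the fingers closed, rising with the tread, then over the sill. It dropped to the bench by itself.
- I pushed the buffer in by small steps, then let the wheel back slowly and drew clear.

**Last checks**
- **Buffer fully in:** the wheel moved 12 mm beyond its resting place, as expected. The finger moved on but the wheel did not, and the force rose from about 2 N to about 5 N.
- **Parked:** after release the wheel returned to the same resting place as before the push. It measures about 2 mm along and 3 mm across from my estimate of home, and it was unchanged over two looks about 1 s apart.
- **Beside the path:** the tin and junction box looked in place in the last picture.

**What failed or disagreed**
- At the end of the first stroke the finger pressed the wheel onto the bench with up to 27 N. I backed off, and this was well before the bay.
- While letting the wheel back, the force rose to about 9 N (6 N back, 6 N up on the tool) until I backed straight off.
- In the last scene picture the networks did not find the parked wheel or the screwdriver, and gave a false place for the small wheel. I did not confirm the last two at the end.

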